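Seat a clamped block on its parallels with a mallet

TASK

The block in the vise has lifted off the two parallels beneath it, and each parallel has slid part of the way out of an end of the vise. Push both parallels back in until their ends are level with the ends of the jaws, then tap the block down at both ends with the mallet until it sits fully down and level and the parallels are nipped so that they no longer slide. Press the block only with the mallet, never with the gripper; afterwards stand the mallet upright on its face on the bench, as it stood, and leave the mouse, the power adapter and the hex driver where they are.

Things in the scene. Friction and masses are not known exactly. Their poses are not given: they have to be found in the camera images.
- vise: Dark steel vise fixed to the bench. Origin: on the bench under the centre of the jaw gap; x across the jaws (screw at -x, fixed jaw at +x), y along the jaws, z up. Bed: x -87 to 74 mm, y -50 to 50 mm, top at z = 35 mm. Jaws: 30 mm thick, facing faces at x = -23 and 23 mm, ends at y = -50 and 50 mm, tops at z = 82 mm. The screw's cross bar (y -37 to 37 mm, z 58 mm) reaches to x = -104 mm.
- parallel_a: Loose steel bar 10 x 100 x 30 mm (x, y, z), 0.15 kg; origin at the centre of its underside. It rests on the vise bed near either jaw (its centre line 16.5 mm from the vise's) and sticks out 25 to 40 mm beyond one end of the vise. It slides along vise y while the block is raised. Home: its ends level with the jaw ends, within 5 mm.
- parallel_b: The second parallel, the same bar near the other jaw, sticking out of the opposite end of the vise.
- block: Plain aluminium block, 46 x 80 x 25 mm (vise x, y, z), gripped between the jaws; origin at the centre of its underside, at z = 65 mm when seated on the parallels. It cannot be lifted out; it only moves up or down (8 N jaw friction) and tilts about vise x (0.25 N m jaw friction) and stays where it is left. A 10 to 20 N press or tap on top near an end drives that end down.
- block_end_left (a point): Middle of the block's upper edge at its +y end (vise y = 40 mm). 3 to 15 mm too high at the start; 90 mm above the bench when seated, up to 92 mm counts as down.
- block_end_right (a point): The same point at the block's -y end (vise y = -40 mm); also 90 mm above the bench when seated. The upper face spans the line between the two points, 46 mm wide.
- mallet: Soft-faced mallet, 0.34 kg, standing on one face. Origin: centre of the lower face; z up through the head. Head 36 x 36 mm and 70 mm tall, steel with a black rubber face at either end; the wooden handle, 18 to 24 mm thick, leaves the head level along the mallet's +x at 35 mm height and reaches to x = 131 mm. The head can be gripped from above across its y faces (36 mm).
- mouse: White cordless mouse, 61 x 113 x 33 mm; origin at the centre of its underside, y along its length. Bystander.
- power_brick: Black power adapter, 36 x 62 x 34 mm; origin at the centre of its underside, y along its length. Bystander.
- hex_driver: Hex driver with a black and green handle, 22 x 160 x 23 mm; lying, origin at the centre of its underside, y along its length (handle at +y). Bystander.

How it is judged:
On the way, in this order (a step that is already met when the one before it is completed fails the run):
1. both parallels are pushed in level with the jaw ends while the block is still raised (y of parallel_a in the frame of vise between -0.005 and 0.005 m and z of each of parallel_a, parallel_b in the frame of vise below 0.038 m and y of parallel_b in the frame of vise between -0.005 and 0.005 m and not (z of each of block_end_left, block_end_right in the frame of vise below 0.092 m)), for 0.2 s.
2. both ends of the block are down on the parallels (z of each of block_end_left, block_end_right in the frame of vise below 0.092 m), for 0.2 s.
At the end, for the whole second after the job is handed in: Parallels on the vise bed, middles within 5 mm of the jaws' middle; both upper end edges of the block at most 2 mm above seated height; the block bears on both parallels (over 0.3 N each); the mallet stands on its face on the bench (tilt under 0.1 rad), at rest, clear of the vise (all of step 2 and y of parallel_a in the frame of vise between -0.005 and 0.005 m and z of each of parallel_a, parallel_b in the frame of vise below 0.038 m and y of parallel_b in the frame of vise between -0.005 and 0.005 m and contact force between block and parallel_a above 0.3 N and contact force between block and parallel_b above 0.3 N and height (world z) of mallet between -0.004 and 0.004 m and angle between mallet's own z axis and vertical below 0.1 rad and linear speed of mallet below 0.02 m/s and contact force between mallet and vise below 0.1 N); the robot touches nothing.
It fails at once if the gripper or arm presses on the block with more than 3 N (contact force between any of the fingers, the arm and block above 3 N).
It fails at once if the mouse is moved more than 30 mm (distance of mouse from where it was at the start of the episode above 0.03 m).
It fails at once if the power adapter is moved more than 30 mm (distance of power_brick from where it was at the start of the episode above 0.03 m).
It fails at once if the hex driver is moved more than 30 mm (distance of hex_driver from where it was at the start of the episode above 0.03 m).
It also fails if it takes over 72 s, if anything falls off the work surface, if the arm or the gripper's body presses on something with over 40 N, if the wrist force passes 120 N, or if a joint passes its speed limit or range.

ROBOT

A 7-joint arm with a two-finger parallel gripper is mounted at the origin on a cart in front of the work surface, level with it; the furniture and walls round the work are solid. World frame = base frame: x ahead of the robot, y to its left, z up, the work surface at z = 0. Lengths are in m, angles in rad, forces in N, time in s.
With the tool pointing down it reaches from about 0.425 to 0.95 m from the base axis. Payload 4.7 kg.
Tool frame: the origin (TCP) lies at the very end of the fingers, on their centre line; the grasp point (between the pads) lies 19 mm behind it; y points along the fingers, x is the direction in which the jaws open and shut, and the axes are right-handed (so a half turn about y gives the same grasp; the last joint's range is limited). The gripper opens to 85 mm and grips with 20 to 120 N. Pads are 22 mm wide; open, the fingers measure 114 mm over their backs; the gripper's body (76 mm by 85 mm) begins 54 mm behind the grasp point. The pads swing forward as they close: fully open they stand 13 mm farther back than shut.
Start: joints at [1.253, 0.469, -0.049, 1.532, 0.024, 1.141, -0.082], TCP at [0.192, -0.647, 0.231] pointing down, gripper open.
Joint ranges: [-2.59, 2.59], [-0.33, 1.99], [-1.39, 1.29], [0.1, 2.45], [-1.04, 4.18], [0.21, 1.99], [-2.66, 2.66]. Speed limits (rad/s): [2.57, 2.57, 3.14, 3.14, 3.14, 3.14, 3.14].

INTERFACE

Orientations are given as a unit quaternion [w, x, y, z].
In Python, from plant import manip gives the robot as it stands.
- The arm moves only by the tool servo_tool, never from a script. Its argument "plan" is a list of rows, each an object of numbers: "hand": the closure, from 0 (fully open) to 1 (shut); "x", "y", "z": the shift along the tool's x, y, z in m; "ax", "ay", "az": the turn, a rotation vector about the tool's x, y, z in degrees. A call has 1 to 10 rows; each row shifts and turns the pose as measured when the row begins, along the tool's axes as they then stand; what a row does not reach is not made up. A row lasts 1/12 s, in which the tool goes at most 41.7 mm and 7.16 degrees, less where a joint would pass 70% of its speed; a pose out of reach is approached as far as the arm can. A call is refused whole if a number of a shift passes 0.0417 or a number of a turn 7.16, either way. A call with a gripper value outside its range is refused whole. The fingers move at their own pace and stop on an object; "squeeze" is the grip in N (left out, the last holds). Time passes only in rows, so rows that do not move let the fingers close. It gives the time, the measured TCP pose, the force and the opening at its end, in the units of the state.
- manip.get_obs(): the state, without advancing time (a new reading comes with each control period).
- manip.snapshot(name): name is "side" or "top" or "wrist"; returns a dict with "pixels" (480x640x3 uint8, blue, green, red), "z_map" (480x640 float32, m along the optical axis (not along the pixel's ray), 0 where there is no reading), "K" (3x3 intrinsics, pixels), "eye" and "orientation" of the camera in the world. Camera axes: x right, y up, looking along -z (the intrinsics and any distortion apply to the point x, -y, -z); pixel columns grow to the right and rows downward; lengths in m; the calibration is good to about 2 mm. The wrist camera is an equidistant fisheye: a pixel r from the principal point sees the ray r / f radians off the axis. A picture is of the moment at which its call begins.
- manip.sign_off(): hands the job in, once; it reports no verdict.
The state is a dict: "t": time; "joints": joint angles; "qd": joint speeds; "effort": joint torques, N m; "tcp_pos": TCP position; "ee_rot": TCP orientation; "force": force on the tool from outside, world axes, zero at the start; "moment": the same for the moment, N m; "finger_gap": finger opening in m.
Only numpy, scipy, OpenCV 4.12 (cv2) and the standard library are available. Lean on these libraries where they do the work, as an engineer would, in place of code of your own. Each camera call takes 0.05 s, during which the arm holds its last target.

## Working session

There is one attempt and no reset: what is moved stays moved. The work goes in short steps, Python scripts to look and compute and a tool call to move; the robot and the scene stay as the last step left them, time stands still between calls to the robot, and variables do not carry over. Pictures are saved under pics/ and viewed, and the job is handed in when it is done.

Besides the shell and the picture viewer there is one more tool, called as a command line: name --argument value ..., lists and objects as JSON in quotes. servo_tool: Moves the arm, as the interface text tells. Its arguments: {"type":"object","properties":{"plan":{"type":"array","items":{"type":"object","properties":{"hand":{"type":"number"},"x":{"type":"number"},"y":{"type":"number"},"z":{"type":"number"},"ax":{"type":"number"},"ay":{"type":"number"},"az":{"type":"number"}}}},"squeeze":{"type":"number"}},"required":["plan"]}

```bash
ls; mkdir -p pics
python3 - <<'E'
from plant import manip
import cv2,json
print(manip.get_obs())
import pickle
for n in ["top","side","wrist"]:
    s=manip.snapshot(n); cv2.imwrite(f"pics/{n}0.png",s["pixels"]); pickle.dump(s,open(f"{n}0.pkl","wb"))
    print(n,s["K"],s["eye"],s["orientation"],[k for k in s])
E
```

```text
pics
{'t': 0.0, 'joints': array([ 1.25309269,  0.46943299, -0.04861092,  1.53370589,  0.02410219,
        1.14097125, -0.08228551]), 'qd': array([ 1.43639642e-04,  8.85957983e-04, -4.29228712e-05,  4.05612280e-04,
       -2.35668063e-05,  5.56388166e-04,  2.24481946e-03]), 'effort': array([-1.03513972e-03, -5.10301566e+01, -4.70292591e-02, -2.37712473e+01,
        1.05593051e-02,  7.46265461e-03,  1.32018034e-06]), 'tcp_pos': array([ 0.1920969 , -0.64648044,  0.23026209]), 'ee_rot': array([ 0.56714876, -0.56636939,  0.42338906, -0.42226732]), 'force': array([-0.18967153,  0.22763424, -0.52797162]), 'moment': array([-0.03934758, -0.00057402, -0.02632316]), 'finger_gap': 0.08557894159382005}
top [[434.76289101   0.         310.20616387]
 [  0.         434.76289101 239.46182432]
 [  0.           0.           1.        ]] [ 0.30426799 -0.0699787   1.12785748] [ 0.73259046  0.07786303 -0.0749531  -0.67203467] ['pixels', 'z_map', 'K', 'eye', 'orientation']
side [[564.68513241   0.         316.38912311]
 [  0.         564.68513241 240.94068098]
 [  0.           0.           1.        ]] [ 0.37312435 -1.2237948   0.50529612] [ 0.81239978  0.57899985 -0.04750255 -0.05009275] ['pixels', 'z_map', 'K', 'eye', 'orientation']
wrist [[371.64829954   0.         318.14933512]
 [  0.         371.64829954 243.86025645]
 [  0.           0.           1.        ]] [ 0.26879077 -0.62471167  0.37302425] [ 0.79180507 -0.12662049  0.09516567 -0.58987752] ['pixels', 'z_map', 'K', 'eye', 'orientation']
```

View pics/top0.png

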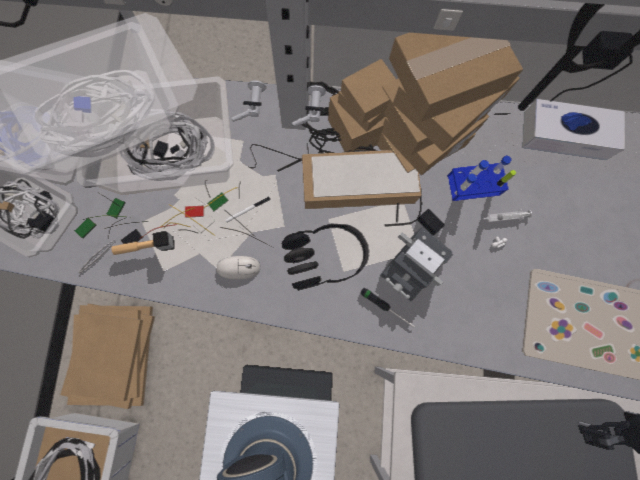

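View pics/side0.png

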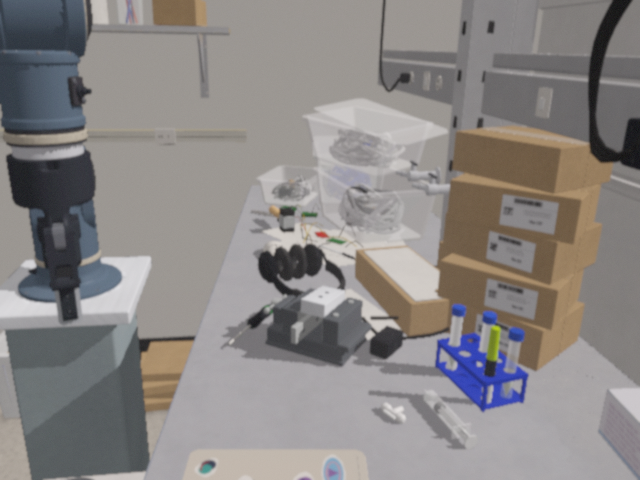

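View pics/wrist0.png

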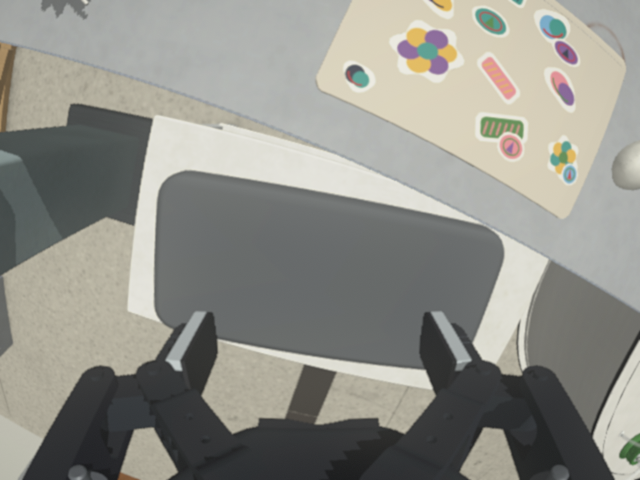

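```bash
cat > h.py <<'E'
import numpy as np,cv2,pickle
from scipy.spatial.transform import Rotation as R
def rot(q): return R.from_quat([q[1],q[2],q[3],q[0]]).as_matrix()
def ray(s,u,v):
    K=s["K"]; d=np.array([(u-K[0,2])/K[0,0],-(v-K[1,2])/K[1,1],-1.0])
    return rot(s["orientation"])@d
def onz(s,u,v,z):
    d=ray(s,u,v); e=np.array(s["eye"]); return e+d*(z-e[2])/d[2]
def pt(s,u,v):
    z=s["z_map"][int(round(v)),int(round(u))]; return np.array(s["eye"])+ray(s,u,v)*z
def proj(s,p):
    c=rot(s["orientation"]).T@(np.array(p)-s["eye"]); K=s["K"]
    return np.array([K[0,2]+K[0,0]*c[0]/-c[2],K[1,2]-K[1,1]*c[1]/-c[2]])
def cloud(s):
    K=s["K"]; v,u=np.mgrid[0:480,0:640]; z=s["z_map"]
    c=np.stack([(u-K[0,2])/K[0,0]*z,-(v-K[1,2])/K[1,1]*z,-z],-1)
    return c@rot(s["orientation"]).T+s["eye"]
def load(n): return pickle.load(open(n+".pkl","rb"))
def crop(s,x0,x1,y0,y1,k,fn):
    im=s["pixels"][y0:y1,x0:x1]; cv2.imwrite(fn,cv2.resize(im,None,fx=k,fy=k,interpolation=cv2.INTER_CUBIC))
E
python3 - <<'E'
from h import *
t=load("top0");s=load("side0")
crop(t,350,460,200,335,4,"pics/t_v.png");crop(t,90,270,215,290,4,"pics/t_m.png");crop(s,210,420,270,370,3.8,"pics/s_v.png")
P=cloud(t)
reg=P[200:335,350:460]; 
print(onz(t,265,450,0), (t["z_map"]>0).mean())
cv2.imwrite("pics/hm.png",cv2.resize(np.clip(reg[...,2]*2000,0,255).astype(np.uint8),None,fx=4,fy=4,interpolation=cv2.INTER_NEAREST))
E
```

```text
[0.02721615 0.00926189 0.        ] 0.9959375
```

View pics/t_v.png

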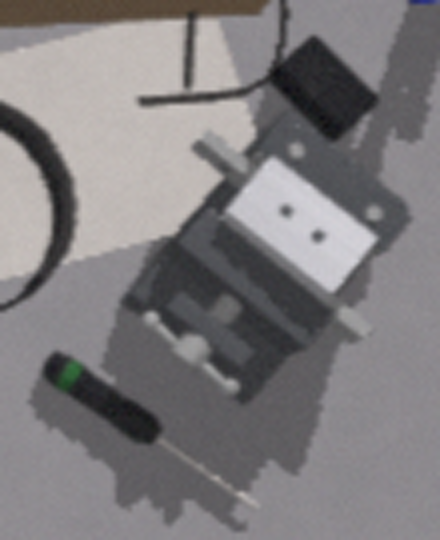

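View pics/s_v.png

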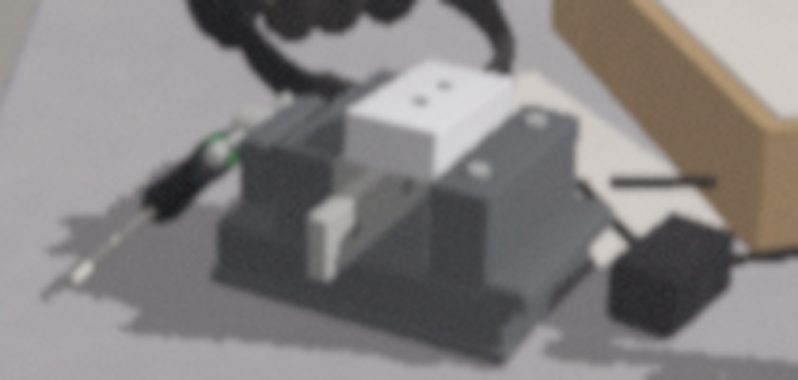

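View pics/t_m.png

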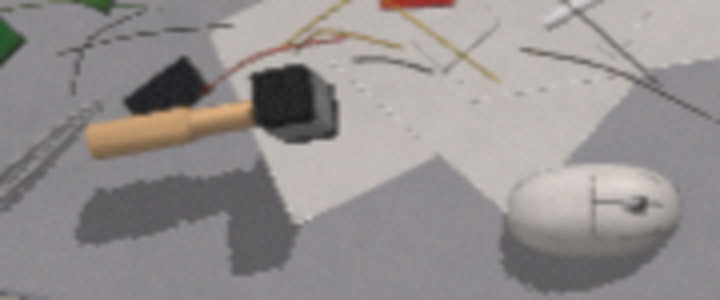

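View pics/hm.png

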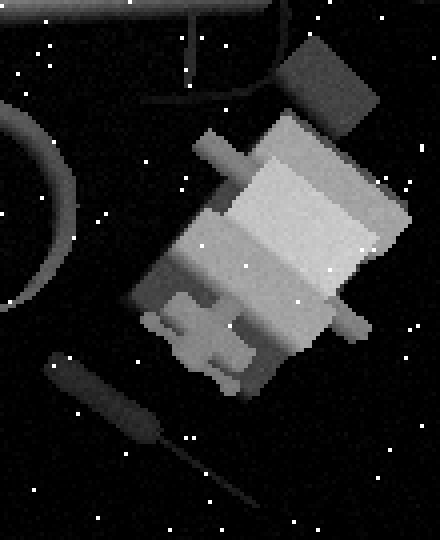

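Run:
```python
from h import *
t=load("top0");s=load("side0")
for n,S in(("top",t),("side",s)):
    P=cloud(S).reshape(-1,3); C=S["pixels"].reshape(-1,3)
    m=(P[:,0]>.3)&(P[:,0]<.7)&(P[:,1]>-.5)&(P[:,1]<-.15)
    Q=P[m]; 
    print(n,np.histogram(Q[:,2],bins=np.arange(-.01,.12,.004)))
    q=Q[(Q[:,2]>.076)&(Q[:,2]<.125)]
    r=cv2.minAreaRect((q[:,:2]*1000).astype(np.float32)); print("above76",r,len(q))
    white=(C[m].min(1)>150)&(Q[:,2]>.085)
    w=Q[white]; 
    if len(w): 
        r=cv2.minAreaRect((w[:,:2]*1000).astype(np.float32)); print("block",r,len(w))
P=cloud(t); 
reg=P[200:335,350:460]
# bench height
print(np.median(P[330:340,300:360,2]),P[290:300,440:450,2].mean())
for z0,z1 in ((.076,.088),(.088,.12)):
    mk=((reg[...,2]>z0)&(reg[...,2]<z1)).astype(np.uint8)
    mk=cv2.morphologyEx(mk,cv2.MORPH_OPEN,np.ones((2,2)))
    cs,_=cv2.findContours(mk,cv2.RETR_EXTERNAL,cv2.CHAIN_APPROX_NONE)
    for c in cs:
        if cv2.contourArea(c)>30:
            q=np.array([reg[p[0][1],p[0][0]] for p in c]); r=cv2.minAreaRect((q[:,:2]*1000).astype(np.float32))
            print(z0,r,q[:,2].mean(),cv2.contourArea(c))
```

```text
top (array([  57, 2853, 9606, 2614,  190,  176,  165,  222,  115,  104,  376,
        365,  221,  143,  122,   87,   85,  137,  238,  369,  487,  449,
        552,  390,   25,   33,  245,  320,   52,    0,    0,    0]), array([-0.01 , -0.006, -0.002,  0.002,  0.006,  0.01 ,  0.014,  0.018,
        0.022,  0.026,  0.03 ,  0.034,  0.038,  0.042,  0.046,  0.05 ,
        0.054,  0.058,  0.062,  0.066,  0.07 ,  0.074,  0.078,  0.082,
        0.086,  0.09 ,  0.094,  0.098,  0.102,  0.106,  0.11 ,  0.114,
        0.118]))
above76 ((598.826171875, -291.03594970703125), (318.07843017578125, 153.53128051757812), 34.21976852416992) 1772
block ((520.3218994140625, -338.85760498046875), (78.43995666503906, 62.088809967041016), 54.19843292236328) 592
side (array([    0,   368, 14336,   599,   547,   521,   425,   477,   352,
         323,   630,   680,   635,   415,   331,   327,   287,   338,
         395,   448,   401,   549,   548,   381,   100,    93,   214,
         348,    10,     0,     0,     0]), array([-0.01 , -0.006, -0.002,  0.002,  0.006,  0.01 ,  0.014,  0.018,
        0.022,  0.026,
[... 171 characters left out ...]
06,  0.11 ,  0.114,
        0.118]))
above76 ((597.69921875, -294.7138671875), (314.72662353515625, 149.46922302246094), 31.932374954223633) 1825
block ((521.9359741210938, -341.4803771972656), (82.06912231445312, 64.06365203857422), 54.57345199584961) 631
-0.0017463011743024115 0.00023102938631756054
0.076 ((477.8015441894531, -321.1305236816406), (114.38075256347656, 40.132144927978516), 60.07958221435547) 0.07202870391629411 522.0
0.076 ((540.9032592773438, -370.1482238769531), (119.6286849975586, 50.5214958190918), 68.37183380126953) 0.07282790034370436 376.5
0.088 ((418.05487060546875, -226.04345703125), (87.393798828125, 385.6214599609375), 39.449527740478516) 0.09672255665735922 610.0
```

Run:
```python
from h import *
for n,box in (("top",(395,455,230,280)),("side",(295,350,280,320))):
    S=load(n+"0"); P=cloud(S); g=S["pixels"].min(2)
    x0,x1,y0,y1=box
    K=cv2.resize(S["pixels"][y0:y1,x0:x1],None,fx=4,fy=4,interpolation=cv2.INTER_CUBIC).min(2)
    z=P[...,2]; zb=z[y0:y1,x0:x1]; 
    m=(K>165).astype(np.uint8)
    zc=cv2.resize(zb.astype(np.float32),None,fx=4,fy=4,interpolation=cv2.INTER_NEAREST)
    m2=(m>0)&(zc>.088)
    m2=cv2.morphologyEx(m2.astype(np.uint8),cv2.MORPH_CLOSE,np.ones((9,9)))
    cs,_=cv2.findContours(m2,cv2.RETR_EXTERNAL,cv2.CHAIN_APPROX_NONE); c=max(cs,key=cv2.contourArea)
    h=cv2.convexHull(c); 
    ap=cv2.approxPolyN(h,4,ensure_convex=True) if hasattr(cv2,"approxPolyN") else cv2.approxPolyDP(h,8,True)
    ap=ap.reshape(-1,2)
    # plane fit of interior
    er=cv2.erode(m2,np.ones((13,13)))[::4,::4]>0
    q=P[y0:y1,x0:x1][er]
    A=np.c_[q[:,:2],np.ones(len(q))]; k=np.linalg.lstsq(A,q[:,2],rcond=None)[0]; res=q[:,2]-A@k
    ok=abs(res)<.004; k=np.linalg.lstsq(A[ok],q[ok,2],rcond=None)[0]
    print(n,"plane",k,res[ok].std(),len(q))
    e=np.array(S["eye"])
    cor=[]
    for a in ap:
        u=x0+(a[0]+.5)/4-.5; v=y0+(a[1]+.5)/4-.5; d=ray(S,u,v)
        # e+ l d on plane
        l=(k[0]*e[0]+k[1]*e[1]+k[2]-e[2])/(d[2]-k[0]*d[0]-k[1]*d[1]); cor.append(e+l*d); print((u,v),cor[-1].round(4))
    cor=np.array(cor); print("center",cor.mean(0)); 
    for i in range(4):
        d=cor[(i+1)%4]-cor[i]; print(np.linalg.norm(d).round(4),np.degrees(np.arctan2(d[1],d[0])).round(1))
    vis=cv2.cvtColor(K,cv2.COLOR_GRAY2BGR); cv2.polylines(vis,[ap.reshape(-1,1,2).astype(int)],True,(0,0,255),1); cv2.imwrite(f"pics/blk_{n}.png",cv2.resize(vis,None,fx=2,fy=2))
```

```text
top plane [-0.67174613  0.47288761  0.60258099] 0.002167613480125164 322
(np.float64(443.875), np.float64(258.875)) [ 0.5157 -0.388   0.0727]
(np.float64(432.625), np.float64(273.125)) [ 0.4697 -0.3474  0.1228]
(np.float64(406.375), np.float64(252.125)) [ 0.5142 -0.2845  0.1226]
(np.float64(417.625), np.float64(238.125)) [ 0.5626 -0.3218  0.0725]
center [ 0.51555047 -0.33541765  0.09764711]
0.0793 138.6
0.0771 54.7
0.079 -37.6
0.0811 -125.3
side plane [-0.05347438 -0.11099028  0.08833537] 0.002306052668970293 383
(np.float64(350.625), np.float64(291.125)) [ 0.5682 -0.315   0.0929]
(np.float64(324.625), np.float64(311.875)) [ 0.504  -0.4246  0.1085]
(np.float64(300.625), np.float64(298.625)) [ 0.4731 -0.3596  0.103 ]
(np.float64(322.125), np.float64(284.375)) [ 0.5224 -0.2758  0.091 ]
center [ 0.51690435 -0.34376551  0.09884886]
0.128 -120.3
0.0722 115.5
0.098 59.5
0.0602 -40.5
```

Run:
```python
from h import *
from scipy.optimize import least_squares
for n,box in (("top",(395,455,230,285)),("side",(295,350,280,320))):
    S=load(n+"0"); P=cloud(S)
    x0,x1,y0,y1=box
    C=S["pixels"][y0:y1,x0:x1].astype(int); q=P[y0:y1,x0:x1]
    m=(C.min(2)>(185 if n=="side" else 165))&(q[...,2]>.088)&(q[...,2]<.115)
    m=cv2.erode(m.astype(np.uint8),np.ones((3,3)))>0
    p=q[m]; c0=np.median(p,0)
    f=lambda k:k[0]+k[1]*(p[:,0]-c0[0])+k[2]*(p[:,1]-c0[1])-p[:,2]
    r=least_squares(f,[c0[2],0,0],loss="soft_l1",f_scale=.001)
    print(n,len(p),c0,r.x,np.median(abs(f(r.x))))
    cv2.imwrite(f"pics/m_{n}.png",cv2.resize(np.hstack([C.astype(np.uint8),np.dstack([m*255]*3).astype(np.uint8)]),None,fx=6,fy=6,interpolation=cv2.INTER_NEAREST))
```

```text
top 388 [ 0.51488193 -0.3346824   0.09849964] [ 0.09855721 -0.05094605 -0.0438071 ] 0.0012532457352275941
side 344 [ 0.51897988 -0.34325852  0.0987037 ] [ 0.09882136 -0.06761249 -0.03421156] 0.0006033263294338218
```

View pics/m_top.png

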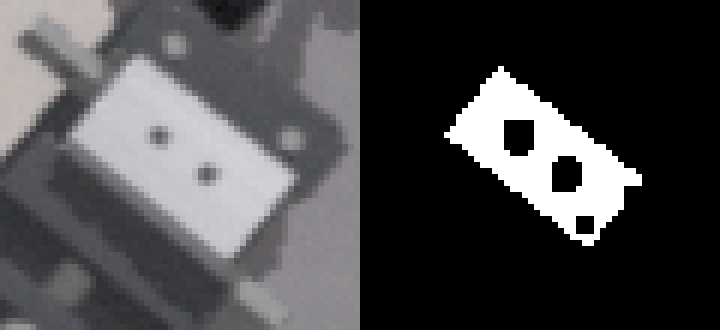

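View pics/m_side.png

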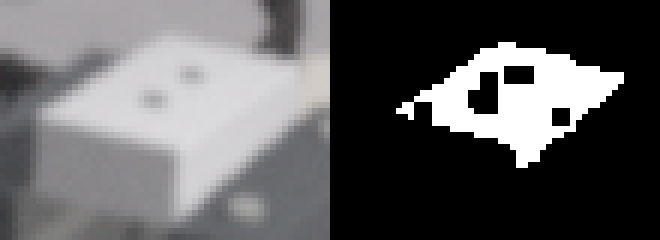

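Run:
```python
from h import *
from scipy.optimize import least_squares
k=[.0987,-.06*np.cos(np.radians(54.7))*1.1,-.06*np.sin(np.radians(54.7))*1.1]
for n,cor in (("top",[(443.9,258.9),(432.6,273.1),(406.4,252.1),(417.6,238.1)]),):
    S=load(n+"0");e=np.array(S["eye"]);o=[]
    for u,v in cor:
        d=ray(S,u,v); f=lambda l:(e+l*d)[2]-(k[0]+k[1]*((e+l*d)[0]-.515)+k[2]*((e+l*d)[1]+.336))
        f0,f1=f(0),f(1); l=-f0/(f1-f0); o.append(e+l*d)
    o=np.array(o); print(o.round(4),o.mean(0))
    for i in range(4):
        d=o[(i+1)%4]-o[i]; print(np.linalg.norm(d).round(4),np.degrees(np.arctan2(d[1],d[0])).round(1))
```

```text
[[ 0.5099 -0.3795  0.1012]
 [ 0.4733 -0.3533  0.1012]
 [ 0.5198 -0.2902  0.0961]
 [ 0.5569 -0.3161  0.096 ]] [ 0.51498482 -0.33476717  0.09863417]
0.0451 144.5
0.0786 53.5
0.0452 -34.9
0.079 -126.6
```

```bash
cat >> h.py <<'E'
O=np.array([.515,-.335,0]);YAW=np.radians(54.1-90)
def v2w(p):
    c,s=np.cos(YAW),np.sin(YAW); p=np.asarray(p,float); return np.array([O[0]+c*p[0]-s*p[1],O[1]+s*p[0]+c*p[1],p[2]])
def w2v(p):
    c,s=np.cos(YAW),np.sin(YAW); d=np.asarray(p)-O; return np.array([c*d[0]+s*d[1],-s*d[0]+c*d[1],d[2]])
def overlay(S,fn,box,k,lh=.0963,rh=.1015,par=None):
    im=cv2.resize(S["pixels"],None,fx=k,fy=k,interpolation=cv2.INTER_CUBIC)
    def poly(pts,col):
        q=np.array([(proj(S,v2w(p))+.5)*k for p in pts]).round().astype(int); cv2.polylines(im,[q.reshape(-1,1,2)],True,col,1)
    poly([(-23,-40,rh*1e3),(23,-40,rh*1e3),(23,40,lh*1e3),(-23,40,lh*1e3)] and [(-.023,-.04,rh),(.023,-.04,rh),(.023,.04,lh),(-.023,.04,lh)],(0,0,255))
    for a,b in((-.053,-.023),(.023,.053)): poly([(a,-.05,.082),(b,-.05,.082),(b,.05,.082),(a,.05,.082)],(0,255,0))
    poly([(-.087,-.05,.035),(.074,-.05,.035),(.074,.05,.035),(-.087,.05,.035)],(255,0,0))
    for x,y in par or []: poly([(x-.005,y-.05,.065),(x+.005,y-.05,.065),(x+.005,y+.05,.065),(x-.005,y+.05,.065)],(0,255,255))
    x0,x1,y0,y1=[int(b*k) for b in box]; cv2.imwrite(fn,im[y0:y1,x0:x1])
E
python3 - <<'E'
from h import *
t=load("top0");s=load("side0")
par=[(.0165,.03),(-.0165,-.03)]
overlay(t,"pics/ot.png",(370,465,215,310),6,par=par); overlay(s,"pics/os.png",(255,385,270,370),6,par=par)
E
```

```text
(no output)
```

View pics/ot.png

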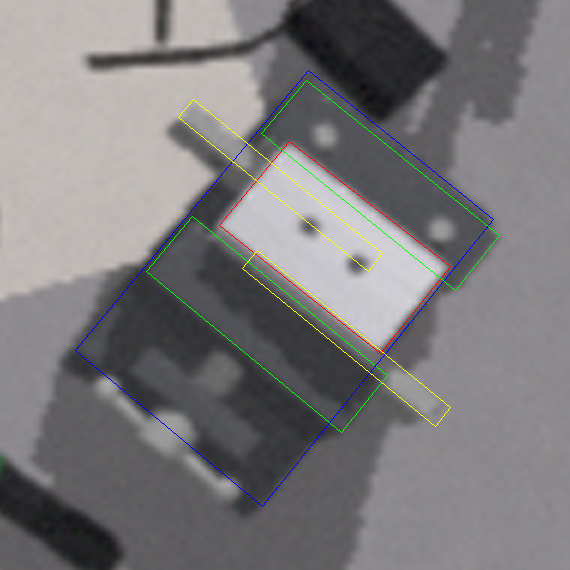

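View pics/os.png

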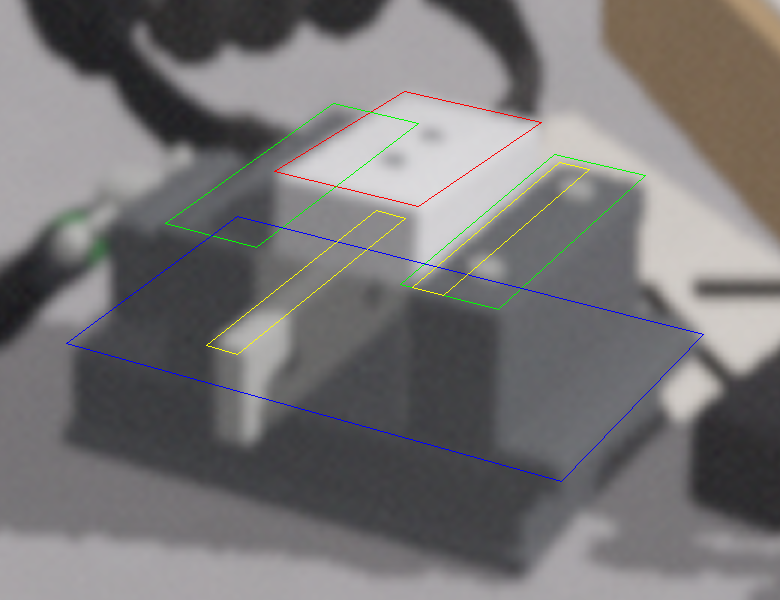

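Run:
```python
from h import *
for n in("top","side"):
    S=load(n+"0");P=cloud(S).reshape(-1,3)
    c,s=np.cos(YAW),np.sin(YAW); d=P-O; V=np.c_[c*d[:,0]+s*d[:,1],-s*d[:,0]+c*d[:,1],P[:,2]]*1000
    for sg in (1,-1):
        m=(abs(V[:,0])<60)&(V[:,1]*sg>51)&(V[:,1]*sg<110)&(V[:,2]>20)
        q=V[m]; print(n,sg,len(q)); 
        if len(q)==0: continue
        q=q[np.argsort(q[:,1])]
        top=q[(q[:,2]>50)&(q[:,2]<75)]
        print(" top pts",len(top), np.percentile(top,[0,5,25,50,75,95,100],axis=0).round(1).tolist() if len(top) else "")
    m=(V[:,2]>76)&(V[:,2]<88)&(abs(V[:,1])<60)&(abs(V[:,0])<70)
    for a,b in((-70,-22),(22,70)):
        q=V[m&(V[:,0]>a)&(V[:,0]<b)]; print(n,"jaw",len(q),np.percentile(q,[1,5,25,50,75,95,99],axis=0).round(1).tolist())
```

```text
top 1 87
 top pts 62 [[10.3, 51.3, 50.8], [10.9, 52.0, 54.2], [12.0, 57.5, 60.4], [14.4, 64.8, 63.3], [17.8, 71.4, 64.7], [20.3, 77.7, 67.0], [22.4, 78.5, 67.5]]
top -1 69
 top pts 53 [[-22.6, -76.0, 52.9], [-21.8, -74.4, 54.1], [-20.9, -69.5, 61.8], [-17.6, -64.1, 64.1], [-15.0, -57.8, 65.5], [-12.7, -52.5, 68.3], [-11.6, -51.5, 69.5]]
top jaw 562 [[-54.6, -49.4, 76.6], [-53.4, -45.3, 78.0], [-46.7, -25.3, 80.1], [-38.4, -1.1, 81.6], [-29.9, 22.9, 82.9], [-23.1, 43.4, 85.2], [-22.2, 47.7, 87.1]]
top jaw 421 [[24.0, -50.0, 77.4], [28.4, -46.7, 78.3], [33.5, -26.6, 80.1], [40.1, -0.2, 81.5], [46.6, 25.8, 82.9], [52.2, 44.7, 85.1], [53.7, 47.8, 86.7]]
side 1 8
 top pts 0 
side -1 533
 top pts 236 [[-50.2, -77.7, 50.1], [-42.1, -75.7, 51.0], [-19.3, -70.0, 55.4], [-12.1, -55.4, 60.7], [-10.1, -51.7, 64.7], [49.7, -51.3, 70.7], [53.7, -51.0, 74.6]]
side jaw 277 [[-52.6, -52.3, 76.2], [-51.0, -51.0, 77.5], [-47.2, -45.7, 80.9], [-42.7, -31.2, 81.7], [-34.7, 0.3, 82.2], [-24.6, 39.1, 82.9], [-22.5, 45.0, 83.6]]
side jaw 637 [[22.6, -51.6, 76.3], [23.2, -49.9, 77.7], [30.0, -33.7, 80.8], [40.2, -7.9, 81.7], [49.4, 17.7, 82.5], [54.7, 40.2, 85.3], [55.4, 46.9, 87.3]]
```

Run:
```python
from h import *
t=load("top0")
R0=rot([0.56714876,-0.56636939,0.42338906,-0.42226732]); print(R0.round(3))
P=cloud(t)
# height map near vise left end, in vise frame
d=P.reshape(-1,3); V=np.array([w2v(p) for p in d])*1000
b=V[(V[:,0]>-150)&(V[:,0]<200)&(V[:,1]>-200)&(V[:,1]<250)]
H=np.zeros((18,14),int)
for x,y,z in b:
    i=int((250-y)//25); j=int((x+150)//25); H[i,j]=max(H[i,j],int(z)) if z<200 else H[i,j]
print("rows y 250->-200, cols x -150->200"); print(H)
# brick
m=(V[:,0]>30)&(V[:,0]<140)&(V[:,1]>10)&(V[:,1]<140)&(V[:,2]>25)&(V[:,2]<45)
img=t["pixels"].reshape(-1,3)
m&=img.max(1)<70
q=V[m]; print("brick V",len(q),np.percentile(q,[2,50,98],axis=0).round(0))
# mallet
g=P[225:260,100:185]; 
m=(g[...,2]>.055)&(g[...,2]<.09); q=g[m]; r=cv2.minAreaRect((q[:,:2]*1000).astype(np.float32)); print("head",r,np.median(q,0),len(q))
c=t["pixels"][225:260,100:185].astype(int)
m=(c[...,2]-c[...,0]>40)&(g[...,2]>.02)&(g[...,2]<.06); q=g[m]; print("handle",len(q),q.min(0),q.max(0),np.median(q,0)); 
vx,vy,x0,y0=cv2.fitLine((q[:,:2]*1000).astype(np.float32),cv2.DIST_HUBER,0,.01,.01).ravel(); print(vx,vy,x0,y0,np.degrees(np.arctan2(vy,vx)))
```

```text
[[ 0.285 -0.001  0.959]
 [-0.959  0.002  0.285]
 [-0.002 -1.    -0.   ]]
rows y 250->-200, cols x -150->200
[[ 66  59  57   5   6  76  79  80  79  80  79  78 198 197]
 [  5   3  47  54   4   5  73  78  78  78  79  78 199 129]
 [  4   5   5  47  46   7   5  75  77  78  79  79 199 116]
 [  4   6   7  44  47   4   5   6  77  79  78  79 199 199]
 [  5   6   6  44  40   6   6   7   7  77  80  78 153 156]
 [ 52  47  46  44   6   5   9  24  23  22  77  77  66   3]
 [ 49  51  48   6   5   6  66   8  14  10  13  15   3   5]
 [ 22   5   9  11  11  11  67  10  13  38  38  32   5   6]
 [ 23  62  69  84  85 100  99  87  82  38  37   3   5  53]
 [ 24  70  74  85  85 101 103  85  83  41  36   4   4  46]
 [ 24  69  73  84  86 105 104  86  85   3   5   4   4   4]
 [ 18  60  72  86  86 104 105  87  84   4   5   4   5   3]
 [ 17   5  33  79  82  69  58  83   4   4   4   4   4   4]
 [ 15   4   5   4   4  64   5   4   5   6   4   5   4   5]
 [  5   5   4   6   6   5   5   5   5   5   5   4  14  14]
 [  5   4   4   4   5   4   5   5   4   5   7   4  14  17]
 [  4   4   5   7   4   3   4   4   6   5   4   7   4   6]
 [  3   5   4   4   4   7   4   5   5   6   6   6   5   4]]
brick V 298 [[ 86.  11.  26.]
 [103.  39.  33.]
 [122.  67.  38.]]
head ((507.5455322265625, 318.33087158203125), (36.38534927368164, 37.575477600097656), 14.967902183532715) [0.50662923 0.31642248 0.06888177] 226
handle 315 [0.46441672 0.27585689 0.02108272] [0.55570087 0.44577744 0.05205932] [0.48539754 0.3965797  0.04340687]
0.3141138 -0.94938534 485.16324 395.0377 -71.69267
```

```bash
cat >> h.py <<'E'
def go(pos,yawdeg,rows=None,turn=6.5,step=.04):
    """yawdeg: world yaw of tool x; tool y down. prints rows of (x,y,z,ay)"""
    from plant import manip
    o=manip.get_obs(); M=rot(o["ee_rot"]); p=np.array(o["tcp_pos"]); y=np.degrees(np.arctan2(M[1,0],M[0,0]))
    tilt=M[:,1]
    dy=(yawdeg-y+180)%360-180; D=np.array(pos)-p
    n=rows or max(int(np.ceil(abs(dy)/turn)),int(np.ceil(np.linalg.norm(D)/step)),1)
    print("t",o["t"],"tcp",p.round(4),"yaw",y.round(2),"down",tilt.round(4),"F",np.array(o["force"]).round(1),"gap",round(o["finger_gap"],4),"v",w2v(p).round(4))
    print("dyaw",dy.round(2),"D",D.round(4),"rows",n,"ay/row",(-dy/n).round(3))
    for i in range(n):
        a=np.radians(y+dy*i/n); c,s=np.cos(a),np.sin(a); d=D/n
        print(i,[round(v,4) for v in (c*d[0]+s*d[1],-d[2],-s*d[0]+c*d[1])])
VY=np.degrees(YAW)
E
python3 - <<'E'
from h import *
go(v2w([-.0165,-.105,.16]),VY,step=.038)
E
```

```text
t 0.15 tcp [ 0.1921 -0.6466  0.2305] yaw -73.45 down [-5.0e-04  1.4e-03 -1.0e+00] F [ 0.6 -0.4 -0.4] gap 0.0854 v [-0.0788 -0.4418  0.2305]
dyaw 37.55 D [ 0.2479  0.2362 -0.0705] rows 10 ay/row -3.755
0 [np.float64(-0.0156), np.float64(0.0071), np.float64(0.0305)]
1 [np.float64(-0.0136), np.float64(0.0071), np.float64(0.0315)]
2 [np.float64(-0.0115), np.float64(0.0071), np.float64(0.0323)]
3 [np.float64(-0.0093), np.float64(0.0071), np.float64(0.033)]
4 [np.float64(-0.0071), np.float64(0.0071), np.float64(0.0335)]
5 [np.float64(-0.0049), np.float64(0.0071), np.float64(0.0339)]
6 [np.float64(-0.0027), np.float64(0.0071), np.float64(0.0341)]
7 [np.float64(-0.0005), np.float64(0.0071), np.float64(0.0342)]
8 [np.float64(0.0018), np.float64(0.0071), np.float64(0.0342)]
9 [np.float64(0.004), np.float64(0.0071), np.float64(0.034)]
```

servo_tool --plan '[{"hand": 1,"x": -0.0156,"y": 0.007,"z": 0.0305,"ay": -3.75},{"hand": 1,"x": -0.0136,"y": 0.007,"z": 0.0315,"ay": -3.75},{"hand": 1,"x": -0.0115,"y": 0.007,"z": 0.0323,"ay": -3.75},{"hand": 1,"x": -0.0093,"y": 0.007,"z": 0.033,"ay": -3.75},{"hand": 1,"x": -0.0071,"y": 0.007,"z": 0.0335,"ay": -3.75},{"hand": 1,"x": -0.0049,"y": 0.007,"z": 0.034,"ay": -3.75},{"hand": 1,"x": -0.0027,"y": 0.007,"z": 0.034,"ay": -3.75},{"hand": 1,"x": -0.0005,"y": 0.007,"z": 0.034,"ay": -3.75},{"hand": 1,"x": 0.0018,"y": 0.007,"z": 0.034,"ay": -3.75},{"hand": 1,"x": 0.004,"y": 0.007,"z": 0.034,"ay": -3.75}]'

```text
validation failed for argument at $.pl...
```

Run:
```python
from h import *
go(v2w([-.0165,-.105,.05]),VY)
from plant import manip
s=manip.snapshot("wrist"); cv2.imwrite("pics/w1.png",s["pixels"]);pickle.dump(s,open("wrist1.pkl","wb"))
```

```text
t 0.15 tcp [ 0.1921 -0.6466  0.2305] yaw -73.45 down [-5.0e-04  1.4e-03 -1.0e+00] F [ 0.6 -0.4 -0.4] gap 0.0854 v [-0.0788 -0.4418  0.2305]
dyaw 37.55 D [ 0.2479  0.2362 -0.1805] rows 10 ay/row -3.755
0 [np.float64(-0.0156), np.float64(0.0181), np.float64(0.0305)]
1 [np.float64(-0.0136), np.float64(0.0181), np.float64(0.0315)]
2 [np.float64(-0.0115), np.float64(0.0181), np.float64(0.0323)]
3 [np.float64(-0.0093), np.float64(0.0181), np.float64(0.033)]
4 [np.float64(-0.0071), np.float64(0.0181), np.float64(0.0335)]
5 [np.float64(-0.0049), np.float64(0.0181), np.float64(0.0339)]
6 [np.float64(-0.0027), np.float64(0.0181), np.float64(0.0341)]
7 [np.float64(-0.0005), np.float64(0.0181), np.float64(0.0342)]
8 [np.float64(0.0018), np.float64(0.0181), np.float64(0.0342)]
9 [np.float64(0.004), np.float64(0.0181), np.float64(0.034)]
```

View pics/w1.png

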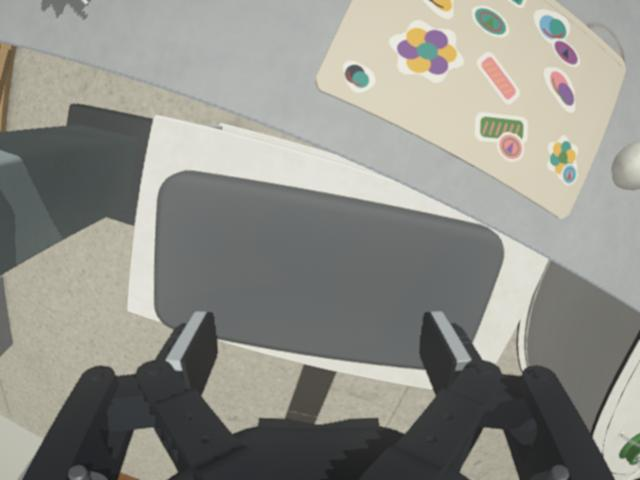

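servo_tool --plan '[{"hand": 1.0,"x": -0.0156,"y": 0.007,"z": 0.0305,"ax": 0.0,"ay": -3.75,"az": 0.0}]'

```text
t: 0.28
tcp_pos: [0.2098, -0.6282, 0.2244]
ee_rot: [-0.576, 0.581, -0.407, 0.407]
force: [-1.3, -1.5, 1.0]
finger_gap: 0.0751
```

servo_tool --plan '[{"hand": 1.0,"x": -0.0136,"y": 0.007,"z": 0.0315,"ax": 0.0,"ay": -3.75,"az": 0.0},{"hand": 1.0,"x": -0.0115,"y": 0.007,"z": 0.0323,"ax": 0.0,"ay": -3.75,"az": 0.0},{"hand": 1.0,"x": -0.0093,"y": 0.007,"z": 0.033,"ax": 0.0,"ay": -3.75,"az": 0.0},{"hand": 1.0,"x": -0.0071,"y": 0.007,"z": 0.0335,"ax": 0.0,"ay": -3.75,"az": 0.0},{"hand": 1.0,"x": -0.0049,"y": 0.007,"z": 0.034,"ax": 0.0,"ay": -3.75,"az": 0.0}]'

```text
t: 0.7
tcp_pos: [0.3352, -0.5085, 0.1861]
ee_rot: [-0.635, 0.641, -0.306, 0.304]
force: [0.0, -1.1, -0.4]
finger_gap: 0.0123
```

Run:
```python
from h import *
go(v2w([-.0165,-.105,.16]),VY)
```

```text
t 0.7 tcp [ 0.3352 -0.5085  0.1861] yaw -51.16 down [-0.006  -0.0062 -1.    ] F [ 0.  -1.1 -0.4] gap 0.0123 v [-0.0439 -0.2459  0.1861]
dyaw 15.26 D [ 0.1049  0.0981 -0.0261] rows 4 ay/row -3.814
0 [np.float64(-0.0027), np.float64(0.0065), np.float64(0.0358)]
1 [np.float64(-0.0003), np.float64(0.0065), np.float64(0.0359)]
2 [np.float64(0.0021), np.float64(0.0065), np.float64(0.0358)]
3 [np.float64(0.0045), np.float64(0.0065), np.float64(0.0356)]
```

servo_tool --plan '[{"hand": 1.0,"x": -0.0027,"y": 0.0065,"z": 0.0358,"ax": 0.0,"ay": -3.8,"az": 0.0},{"hand": 1.0,"x": -0.0003,"y": 0.0065,"z": 0.0358,"ax": 0.0,"ay": -3.8,"az": 0.0},{"hand": 1.0,"x": 0.0021,"y": 0.0065,"z": 0.0358,"ax": 0.0,"ay": -3.8,"az": 0.0},{"hand": 1.0,"x": 0.0045,"y": 0.0065,"z": 0.0356,"ax": 0.0,"ay": -3.8,"az": 0.0},{"hand": 1.0,"x": 0.0,"y": 0.0,"z": 0.0,"ax": 0.0,"ay": 0.0,"az": 0.0}]'

```text
t: 1.12
tcp_pos: [0.4486, -0.3969, 0.1563]
ee_rot: [-0.675, 0.676, -0.211, 0.208]
force: [0.4, 0.6, 0.8]
finger_gap: 0.0001
```

Run:
```python
from h import *
from plant import manip
go(v2w([-.0165,-.105,.05]),VY)
s=manip.snapshot("wrist"); cv2.imwrite("pics/w1.png",s["pixels"]);pickle.dump(s,open("wrist1.pkl","wb"))
```

```text
t 1.1167 tcp [ 0.4486 -0.3969  0.1563] yaw -34.48 down [-0.0038 -0.001  -1.    ] F [0.4 0.6 0.8] gap 0.0001 v [-0.0175 -0.089   0.1563]
dyaw -1.42 D [-0.0086 -0.0135 -0.1063] rows 3 ay/row 0.472
0 [np.float64(0.0002), np.float64(0.0354), np.float64(-0.0053)]
1 [np.float64(0.0002), np.float64(0.0354), np.float64(-0.0053)]
2 [np.float64(0.0003), np.float64(0.0354), np.float64(-0.0053)]
```

View pics/w1.png

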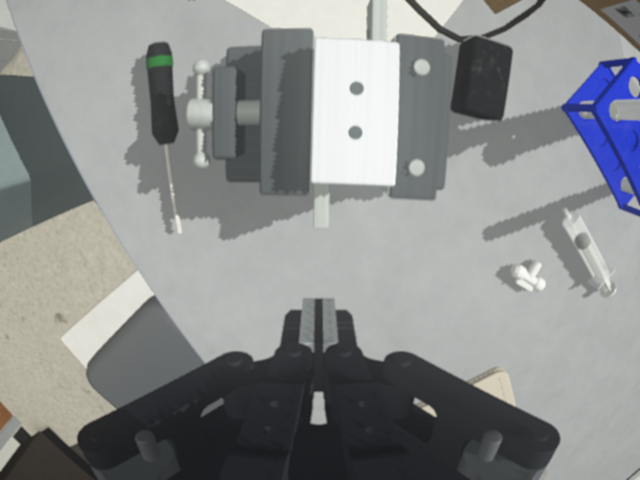

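servo_tool --plan '[{"hand": 1.0,"x": 0.0002,"y": 0.035,"z": -0.0053,"ax": 0.0,"ay": 0.5,"az": 0.0},{"hand": 1.0,"x": 0.0002,"y": 0.035,"z": -0.0053,"ax": 0.0,"ay": 0.5,"az": 0.0},{"hand": 1.0,"x": 0.0003,"y": 0.035,"z": -0.0053,"ax": 0.0,"ay": 0.4,"az": 0.0},{"hand": 1.0,"x": 0.0,"y": 0.0,"z": 0.0,"ax": 0.0,"ay": 0.0,"az": 0.0}]'

```text
t: 1.5
tcp_pos: [0.4383, -0.4179, 0.0519]
ee_rot: [-0.668, 0.676, -0.219, 0.221]
force: [-1.5, 0.1, -1.5]
finger_gap: -0.0
```

Run:
```python
from h import *
go(v2w([-.0165,-.063,.05]),VY)
```

```text
t 1.5 tcp [ 0.4383 -0.4179  0.0519] yaw -36.29 down [-7.000e-04 -1.080e-02 -9.999e-01] F [-1.5  0.1 -1.5] gap -0.0 v [-0.0135 -0.1121  0.0519]
dyaw 0.39 D [ 0.0264  0.0415 -0.0019] rows 2 ay/row -0.195
0 [np.float64(-0.0017), np.float64(0.0009), np.float64(0.0246)]
1 [np.float64(-0.0016), np.float64(0.0009), np.float64(0.0246)]
```

servo_tool --plan '[{"hand": 1.0,"x": -0.0015,"y": 0.001,"z": 0.01,"ax": 0.0,"ay": 0.0,"az": 0.0},{"hand": 1.0,"x": -0.0015,"y": 0.001,"z": 0.01,"ax": 0.0,"ay": -0.2,"az": 0.0},{"hand": 1.0,"x": 0.0,"y": 0.0,"z": 0.01,"ax": 0.0,"ay": -0.2,"az": 0.0},{"hand": 1.0,"x": 0.0,"y": 0.0,"z": 0.01,"ax": 0.0,"ay": 0.0,"az": 0.0},{"hand": 1.0,"x": 0.0,"y": 0.0,"z": 0.004,"ax": 0.0,"ay": 0.0,"az": 0.0},{"hand": 1.0,"x": 0.0,"y": 0.0,"z": 0.0,"ax": 0.0,"ay": 0.0,"az": 0.0}]'

```text
t: 2.0
tcp_pos: [0.4661, -0.38, 0.056]
ee_rot: [-0.667, 0.678, -0.215, 0.222]
force: [-0.6, -0.1, -0.3]
finger_gap: -0.0001
```

Run:
```python
from h import *
from plant import manip
go(v2w([-.0165,-.061,.05]),VY)
s=manip.snapshot("side"); crop(s,230,400,260,370,4.5,"pics/s2.png")
s=manip.snapshot("wrist"); crop(s,200,480,150,330,2.8,"pics/w2.png")
```

```text
t 2.0 tcp [ 0.4661 -0.38    0.056 ] yaw -36.0 down [ 0.0052 -0.0167 -0.9998] F [-0.6 -0.1 -0.3] gap -0.0001 v [-0.0133 -0.0651  0.056 ]
dyaw 0.1 D [-0.0002  0.0052 -0.006 ] rows 1 ay/row -0.097
0 [np.float64(-0.0033), np.float64(0.006), np.float64(0.0041)]
```

View pics/s2.png

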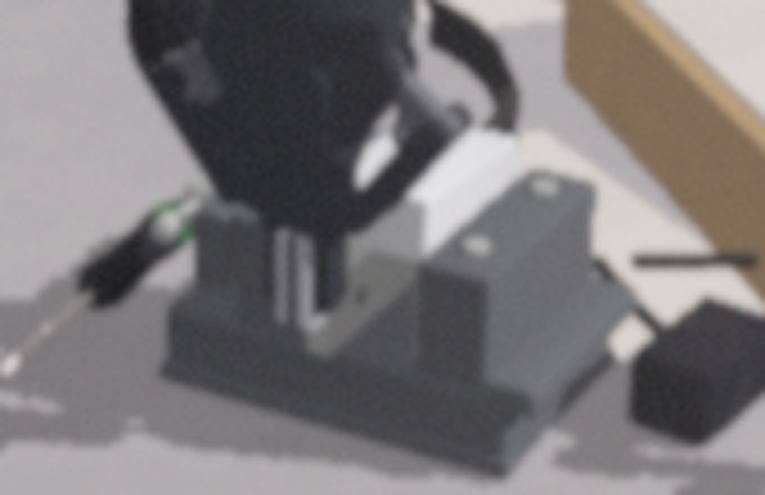

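View pics/w2.png

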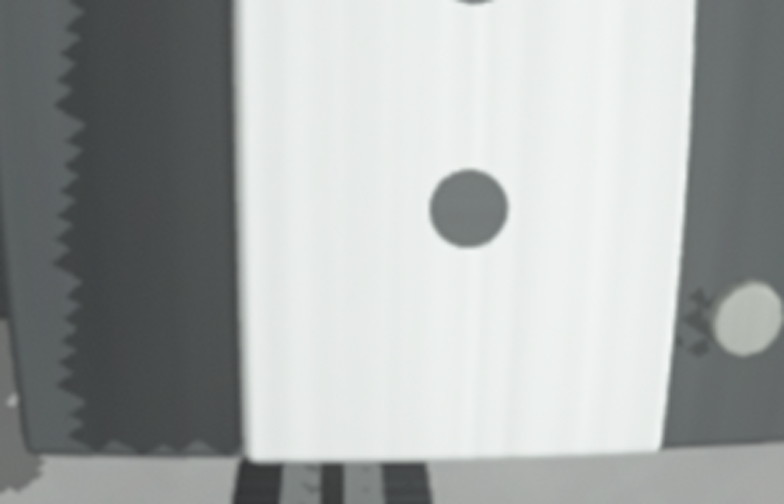

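servo_tool --plan '[{"hand": 1.0,"x": -0.002,"y": 0.004,"z": 0.002,"ax": 0.6,"ay": 0.0,"az": 0.8},{"hand": 1.0,"x": -0.001,"y": 0.002,"z": 0.002,"ax": 0.0,"ay": 0.0,"az": 0.0},{"hand": 1.0,"x": 0.0,"y": 0.0,"z": 0.001,"ax": 0.0,"ay": 0.0,"az": 0.0}]'

```text
t: 2.35
tcp_pos: [0.4655, -0.3773, 0.0506]
ee_rot: [-0.671, 0.673, -0.219, 0.22]
force: [-0.4, -0.1, -0.2]
finger_gap: 0.0001
```

Run:
```python
from h import *
go(v2w([-.0165,-.061,.05]),VY)
```

```text
t 2.35 tcp [ 0.4655 -0.3773  0.0506] yaw -36.2 down [ 0.     -0.0021 -1.    ] F [-0.4 -0.1 -0.2] gap 0.0001 v [-0.0153 -0.0633  0.0506]
dyaw 0.3 D [ 0.0004  0.0026 -0.0006] rows 1 ay/row -0.297
0 [np.float64(-0.0012), np.float64(0.0006), np.float64(0.0023)]
```

servo_tool --plan '[{"hand": 1.0,"x": -0.001,"y": 0.0005,"z": 0.0015,"ax": 0.0,"ay": -0.3,"az": 0.0},{"hand": 1.0,"x": 0.0,"y": 0.0,"z": 0.0015,"ax": 0.0,"ay": 0.0,"az": 0.0}]'

```text
t: 2.52
tcp_pos: [0.4655, -0.3757, 0.0499]
ee_rot: [-0.671, 0.674, -0.218, 0.219]
force: [-0.5, -1.2, 1.6]
finger_gap: -0.0001
```

servo_tool --plan '[{"hand": 1.0,"x": 0.0,"y": 0.0,"z": 0.0015,"ax": 0.0,"ay": 0.0,"az": 0.0}]'

```text
t: 2.6
tcp_pos: [0.466, -0.375, 0.0498]
ee_rot: [-0.671, 0.674, -0.219, 0.219]
force: [-1.7, -1.9, 1.8]
finger_gap: 0.0
```

Run:
```python
from h import *
go(v2w([-.0165,-.061,.05]),VY)
```

```text
t 2.6 tcp [ 0.466  -0.375   0.0498] yaw -36.04 down [-0.0012 -0.0034 -1.    ] F [-1.7 -1.9  1.8] gap 0.0 v [-0.0162 -0.0611  0.0498]
dyaw 0.14 D [-0.0001  0.0002  0.0002] rows 1 ay/row -0.142
0 [np.float64(-0.0003), np.float64(-0.0002), np.float64(0.0001)]
```

servo_tool --plan '[{"hand": 1.0,"x": 0.0,"y": 0.0,"z": 0.0015,"ax": 0.0,"ay": 0.0,"az": 0.0}]'

```text
t: 2.68
tcp_pos: [0.4666, -0.3742, 0.0499]
ee_rot: [-0.671, 0.674, -0.219, 0.219]
force: [-1.5, -1.5, 1.4]
finger_gap: 0.0004
```

servo_tool --plan '[{"hand": 1.0,"x": 0.0,"y": 0.0,"z": 0.0015,"ax": 0.0,"ay": 0.0,"az": 0.0}]'

```text
t: 2.77
tcp_pos: [0.4674, -0.3731, 0.0498]
ee_rot: [-0.671, 0.674, -0.219, 0.219]
force: [-0.9, -1.8, 1.3]
finger_gap: -0.0
```

servo_tool --plan '[{"hand": 1.0,"x": 0.0,"y": 0.0,"z": -0.02,"ax": 0.0,"ay": 0.0,"az": 0.0},{"hand": 1.0,"x": 0.0,"y": 0.0,"z": -0.03,"ax": 0.0,"ay": 0.0,"az": 0.0},{"hand": 1.0,"x": 0.0,"y": -0.035,"z": -0.01,"ax": 0.0,"ay": 0.0,"az": 0.0},{"hand": 1.0,"x": 0.0,"y": -0.04,"z": -0.01,"ax": 0.0,"ay": 0.0,"az": 0.0},{"hand": 1.0,"x": 0.0,"y": -0.04,"z": -0.01,"ax": 0.0,"ay": 0.0,"az": 0.0},{"hand": 1.0,"x": 0.0,"y": 0.0,"z": 0.0,"ax": 0.0,"ay": 0.0,"az": 0.0}]'

```text
t: 3.27
tcp_pos: [0.4221, -0.4319, 0.1644]
ee_rot: [0.676, -0.67, 0.218, -0.214]
force: [0.7, -0.9, 0.0]
finger_gap: 0.0001
```

```bash
cat >> h.py <<'E'
def wpt(S,u,v):
    K=S["K"]; dx,dy=u-K[0,2],v-K[1,2]; r=np.hypot(dx,dy); th=r/K[0,0]; 
    d=np.array([dx/r*np.tan(th),-dy/r*np.tan(th),-1.0]); d=rot(S["orientation"])@d
    return np.array(S["eye"]),d
def won(S,u,v,z):
    e,d=wpt(S,u,v); return e+d*(z-e[2])/d[2]
E
python3 - <<'E'
from h import *
from plant import manip
go(v2w([-.0165,-.061,.05]),VY)
for n in("wrist","side"):
    s=manip.snapshot(n); pickle.dump(s,open(n+"3.pkl","wb"))
    if n=="wrist": cv2.imwrite("pics/w3.png",s["pixels"])
    else: crop(s,230,400,260,370,4.5,"pics/s3.png")
E
```

```text
t 3.2667 tcp [ 0.4221 -0.4319  0.1644] yaw -35.59 down [-0.0038  0.01   -0.9999] F [ 0.7 -0.9  0. ] gap 0.0001 v [-0.0184 -0.133   0.1644]
dyaw -0.31 D [ 0.0438  0.0572 -0.1144] rows 4 ay/row 0.078
0 [np.float64(0.0006), np.float64(0.0286), np.float64(0.018)]
1 [np.float64(0.0006), np.float64(0.0286), np.float64(0.018)]
2 [np.float64(0.0005), np.float64(0.0286), np.float64(0.018)]
3 [np.float64(0.0005), np.float64(0.0286), np.float64(0.018)]
```

View pics/w3.png

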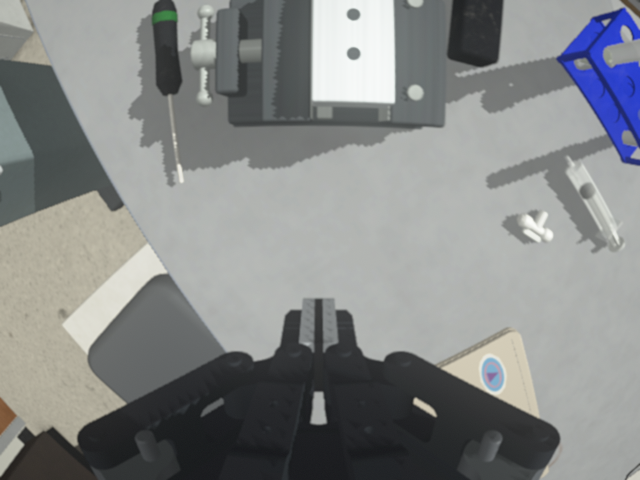

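View pics/s3.png

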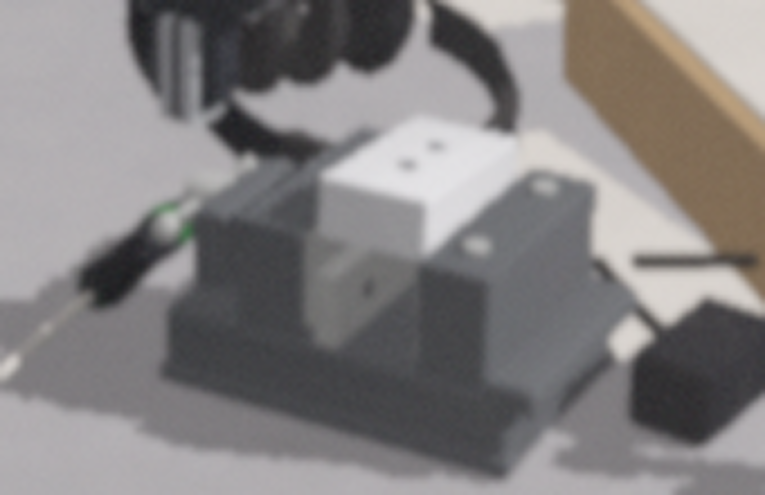

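Run:
```python
from h import *
s=load("wrist3"); crop(s,250,450,80,140,4,"pics/w3c.png")
```

```text
(no output)
```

View pics/w3c.png

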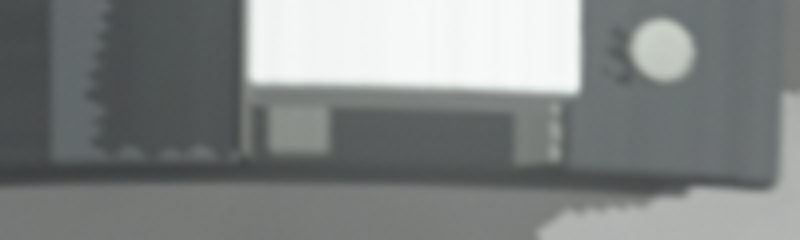

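Run:
```python
from h import *
s=load("wrist3")
for nm,u,v,z in(("par end",325,118.75,.065),("par L",317.5,118.5,.065),("par R",332.5,119,.065),("jawL",287.5,120.3,.082),("jawR",412,123.5,.082),("jawR2",443,125.5,.082),("blk end",350,101.5,.1015),("bed edge",350,126,.035)):
    print(nm,w2v(won(s,u,v,z)).round(4))
P=0
```

```text
par end [-0.0151 -0.0485  0.065 ]
par L [-0.02   -0.0483  0.065 ]
par R [-0.0103 -0.0486  0.065 ]
jawL [-0.0377 -0.0498  0.082 ]
jawR [ 0.0376 -0.0499  0.082 ]
jawR2 [ 0.0577 -0.0497  0.082 ]
blk end [-0.002  -0.0395  0.1015]
bed edge [ 0.0033 -0.0527  0.035 ]
```

Run:
```python
from h import *
go(v2w([.0165,.11,.165]),VY)
```

```text
t 3.3667 tcp [ 0.4204 -0.4279  0.1586] yaw -35.45 down [-0.0104  0.0175 -0.9998] F [-0.5 -0.8  0.1] gap 0.0002 v [-0.0221 -0.1307  0.1586]
dyaw -0.45 D [0.1724 0.1723 0.0064] rows 7 ay/row 0.064
0 [np.float64(0.0058), np.float64(-0.0009), np.float64(0.0343)]
1 [np.float64(0.0058), np.float64(-0.0009), np.float64(0.0343)]
2 [np.float64(0.0057), np.float64(-0.0009), np.float64(0.0343)]
3 [np.float64(0.0057), np.float64(-0.0009), np.float64(0.0344)]
4 [np.float64(0.0056), np.float64(-0.0009), np.float64(0.0344)]
5 [np.float64(0.0056), np.float64(-0.0009), np.float64(0.0344)]
6 [np.float64(0.0056), np.float64(-0.0009), np.float64(0.0344)]
```

servo_tool --plan '[{"hand": 1.0,"x": 0.0057,"y": -0.002,"z": 0.034,"ax": -0.5,"ay": 0.0,"az": -1.0},{"hand": 1.0,"x": 0.0057,"y": -0.001,"z": 0.034,"ax": 0.0,"ay": 0.0,"az": 0.0},{"hand": 1.0,"x": 0.0057,"y": -0.001,"z": 0.034,"ax": 0.0,"ay": 0.0,"az": 0.0},{"hand": 1.0,"x": 0.0057,"y": -0.001,"z": 0.034,"ax": 0.0,"ay": 0.0,"az": 0.0},{"hand": 1.0,"x": 0.0057,"y": -0.001,"z": 0.034,"ax": 0.0,"ay": 0.0,"az": 0.0},{"hand": 1.0,"x": 0.0057,"y": -0.001,"z": 0.034,"ax": 0.0,"ay": 0.0,"az": 0.0},{"hand": 1.0,"x": 0.0057,"y": -0.001,"z": 0.02,"ax": 0.0,"ay": 0.0,"az": 0.0},{"hand": 1.0,"x": 0.0,"y": 0.0,"z": 0.0,"ax": 0.0,"ay": 0.0,"az": 0.0}]'

```text
t: 4.03
tcp_pos: [0.5849, -0.2518, 0.1523]
ee_rot: [0.677, -0.67, 0.222, -0.207]
force: [0.0, 0.3, 0.0]
finger_gap: 0.0002
```

```bash
cat >> h.py <<'E'
def level():
    from plant import manip
    M=rot(manip.get_obs()["ee_rot"]); d=M[:,1]; dn=np.array([0,0,-1.])
    r=np.cross(d,dn); print("level ax,az deg:",np.degrees(r@M[:,0]).round(2),np.degrees(r@M[:,2]).round(2))
E
python3 - <<'E'
from h import *
go(v2w([.0165,.11,.05]),VY);level()
E
```

```text
t 4.0333 tcp [ 0.5849 -0.2518  0.1523] yaw -35.37 down [-0.0175  0.0164 -0.9997] F [0.  0.3 0. ] gap 0.0002 v [0.0079 0.1084 0.1523]
dyaw -0.53 D [ 0.008  -0.0038 -0.1023] rows 3 ay/row 0.178
0 [np.float64(0.0029), np.float64(0.0341), np.float64(0.0005)]
1 [np.float64(0.0029), np.float64(0.0341), np.float64(0.0005)]
2 [np.float64(0.0029), np.float64(0.0341), np.float64(0.0005)]
level ax,az deg: -0.19 -1.36
```

servo_tool --plan '[{"hand": 1.0,"x": 0.003,"y": 0.025,"z": 0.0005,"ax": -0.2,"ay": 0.3,"az": -1.4},{"hand": 1.0,"x": 0.003,"y": 0.035,"z": 0.0005,"ax": 0.0,"ay": 0.2,"az": 0.0},{"hand": 1.0,"x": 0.003,"y": 0.035,"z": 0.0005,"ax": 0.0,"ay": 0.0,"az": 0.0},{"hand": 1.0,"x": 0.0,"y": 0.005,"z": 0.0,"ax": 0.0,"ay": 0.0,"az": 0.0}]'

```text
t: 4.37
tcp_pos: [0.5947, -0.2473, 0.0464]
ee_rot: [0.675, -0.673, 0.214, -0.214]
force: [-1.5, 0.3, -1.2]
finger_gap: 0.0005
```

Run:
```python
from h import *
go(v2w([.0165,.064,.05]),VY);level()
```

```text
t 4.3667 tcp [ 0.5947 -0.2473  0.0464] yaw -35.27 down [ 8.0e-04  3.4e-03 -1.0e+00] F [-1.5  0.3 -1.2] gap 0.0005 v [0.0132 0.1178 0.0464]
dyaw -0.63 D [-0.0288 -0.0455  0.0036] rows 2 ay/row 0.317
0 [np.float64(0.0014), np.float64(-0.0018), np.float64(-0.0269)]
1 [np.float64(0.0015), np.float64(-0.0018), np.float64(-0.0269)]
level ax,az deg: -0.18 -0.07
```

servo_tool --plan '[{"hand": 1.0,"x": 0.001,"y": -0.001,"z": -0.012,"ax": -0.2,"ay": 0.4,"az": 0.0},{"hand": 1.0,"x": 0.001,"y": -0.001,"z": -0.012,"ax": 0.0,"ay": 0.3,"az": 0.0},{"hand": 1.0,"x": 0.001,"y": 0.0,"z": -0.012,"ax": 0.0,"ay": 0.0,"az": 0.0},{"hand": 1.0,"x": 0.0,"y": 0.0,"z": -0.01,"ax": 0.0,"ay": 0.0,"az": 0.0},{"hand": 1.0,"x": 0.0,"y": 0.0,"z": -0.004,"ax": 0.0,"ay": 0.0,"az": 0.0},{"hand": 1.0,"x": 0.0,"y": 0.0,"z": 0.0,"ax": 0.0,"ay": 0.0,"az": 0.0}]'

```text
t: 4.87
tcp_pos: [0.5631, -0.2947, 0.0499]
ee_rot: [-0.672, 0.672, -0.221, 0.218]
force: [-0.5, 1.5, 0.1]
finger_gap: 0.0001
```

Run:
```python
from h import *
go(v2w([.0165,.0605,.05]),VY);level()
```

```text
t 4.8667 tcp [ 0.5631 -0.2947  0.0499] yaw -36.17 down [-0.0037  0.0012 -1.    ] F [-0.5  1.5  0.1] gap 0.0001 v [0.0154 0.0609 0.0499]
dyaw 0.27 D [ 0.0007 -0.001   0.0001] rows 1 ay/row -0.27
0 [np.float64(0.0011), np.float64(-0.0001), np.float64(-0.0004)]
level ax,az deg: 0.07 -0.21
```

servo_tool --plan '[{"hand": 1.0,"x": 0.0,"y": 0.0,"z": -0.0015,"ax": 0.0,"ay": 0.0,"az": 0.0},{"hand": 1.0,"x": 0.0,"y": 0.0,"z": 0.02,"ax": 0.0,"ay": 0.0,"az": 0.0},{"hand": 1.0,"x": 0.0,"y": 0.0,"z": 0.03,"ax": 0.0,"ay": 0.0,"az": 0.0},{"hand": 0.0,"x": 0.0,"y": -0.035,"z": 0.005,"ax": 0.0,"ay": 0.0,"az": 0.0},{"hand": 0.0,"x": 0.0,"y": -0.04,"z": 0.005,"ax": 0.0,"ay": 0.0,"az": 0.0},{"hand": 0.0,"x": 0.0,"y": -0.04,"z": 0.0,"ax": 0.0,"ay": 0.0,"az": 0.0},{"hand": 0.0,"x": 0.0,"y": -0.03,"z": 0.0,"ax": 0.0,"ay": 0.0,"az": 0.0},{"hand": 0.0,"x": 0.0,"y": 0.0,"z": 0.0,"ax": 0.0,"ay": 0.0,"az": 0.0}]'

```text
t: 5.53
tcp_pos: [0.5993, -0.2478, 0.2043]
ee_rot: [-0.671, 0.673, -0.221, 0.22]
force: [0.4, 0.7, -0.5]
finger_gap: 0.0608
```

Run:
```python
from h import *
from plant import manip
for n in("wrist","top"):
    s=manip.snapshot(n); pickle.dump(s,open(n+"4.pkl","wb"))
    if n=="wrist": cv2.imwrite("pics/w4.png",s["pixels"])
    else: crop(s,370,465,200,310,5.4,"pics/t4.png")
go(v2w([.0165,.0605,.05]),VY);level()
```

```text
t 5.6333 tcp [ 0.5965 -0.2476  0.1991] yaw -36.31 down [-9.2e-03  9.0e-04 -1.0e+00] F [-0.5  0.1 -0.9] gap 0.0744 v [0.0148 0.1186 0.1991]
dyaw 0.41 D [-0.0327 -0.0481 -0.1491] rows 5 ay/row -0.082
0 [np.float64(0.0004), np.float64(0.0298), np.float64(-0.0116)]
1 [np.float64(0.0004), np.float64(0.0298), np.float64(-0.0116)]
2 [np.float64(0.0004), np.float64(0.0298), np.float64(-0.0116)]
3 [np.float64(0.0004), np.float64(0.0298), np.float64(-0.0116)]
4 [np.float64(0.0004), np.float64(0.0298), np.float64(-0.0116)]
level ax,az deg: 0.27 -0.46
```

View pics/w4.png

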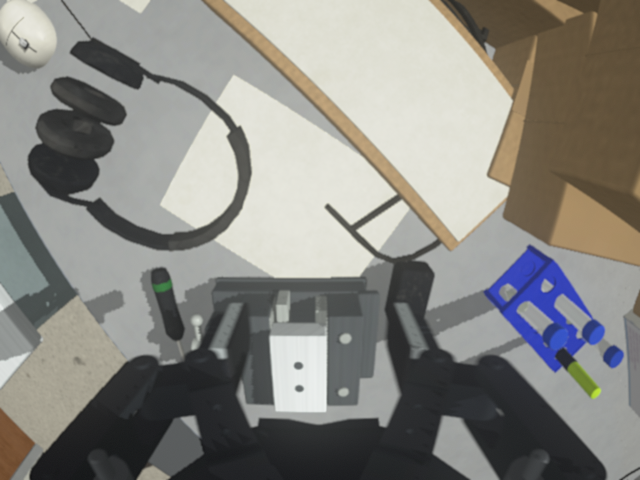

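View pics/t4.png

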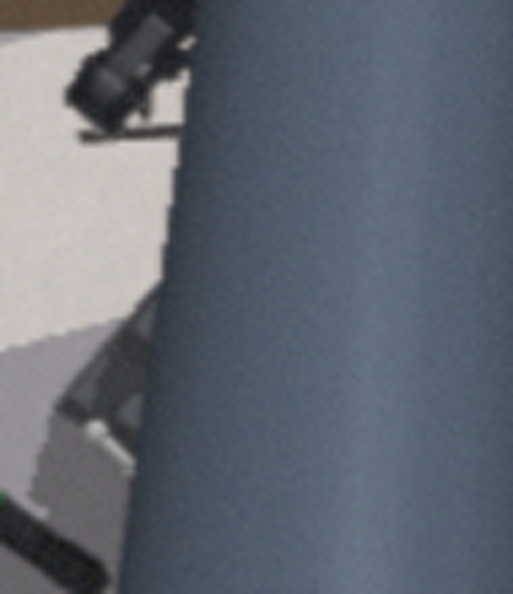

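Run:
```python
from h import *
s=load("wrist4"); crop(s,200,390,260,350,4.2,"pics/w4c.png")
```

```text
(no output)
```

View pics/w4c.png

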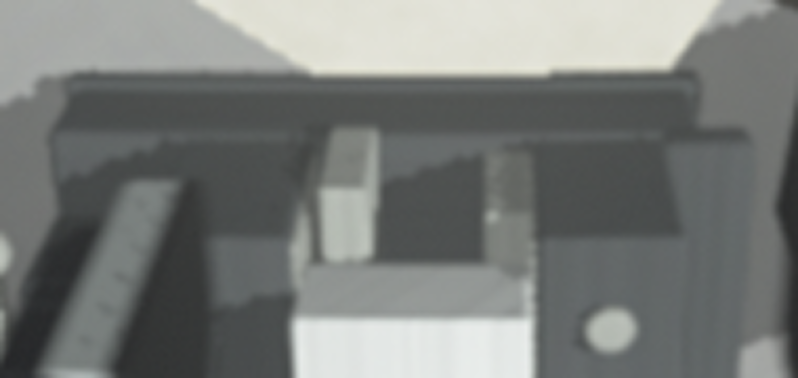

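Run:
```python
from h import *
s=load("wrist4"); f=lambda a,b:(200+a/4.2,260+b/4.2)
for nm,a,b,z in(("-x bar top",347,187,.065),("-x bar bot",354,129,.035),("+x bar top",508,212,.065),("+x bar bot",510,150,.035),("bed edge L",150,131,.035),("bed edge",430,133,.035),("jawL",255,236,.082),("jawR",600,236,.082),("blk",410,318,.096)):
    print(nm,w2v(won(s,*f(a,b),z)).round(4))
```

```text
-x bar top [-0.0132  0.0518  0.065 ]
-x bar bot [-0.0143  0.0506  0.035 ]
+x bar top [0.0195 0.046  0.065 ]
+x bar bot [0.0202 0.0453 0.035 ]
bed edge L [-0.0607  0.0497  0.035 ]
bed edge [0.0025 0.0496 0.035 ]
jawL [-0.03    0.0497  0.082 ]
jawR [0.0373 0.0497 0.082 ]
blk [0.0008 0.0399 0.096 ]
```

servo_tool --plan '[{"hand": 1.0,"x": 0.0,"y": 0.004,"z": -0.04,"ax": 0.3,"ay": -0.4,"az": -0.5},{"hand": 1.0,"x": 0.0,"y": 0.004,"z": -0.04,"ax": 0.0,"ay": 0.0,"az": 0.0},{"hand": 1.0,"x": 0.0,"y": 0.004,"z": -0.04,"ax": 0.0,"ay": 0.0,"az": 0.0},{"hand": 1.0,"x": 0.0,"y": 0.004,"z": -0.04,"ax": 0.0,"ay": 0.0,"az": 0.0},{"hand": 1.0,"x": 0.0,"y": 0.004,"z": -0.04,"ax": 0.0,"ay": 0.0,"az": 0.0},{"hand": 1.0,"x": 0.0,"y": 0.004,"z": -0.025,"ax": 0.0,"ay": 0.0,"az": 0.0},{"hand": 1.0,"x": 0.0,"y": 0.0,"z": 0.0,"ax": 0.0,"ay": 0.0,"az": 0.0}]'

```text
t: 6.22
tcp_pos: [0.4557, -0.4308, 0.1625]
ee_rot: [0.676, -0.671, 0.219, -0.209]
force: [-1.1, -0.3, -0.1]
finger_gap: 0.0006
```

Run:
```python
from h import *
go(v2w([.0165,-.095,.05]),VY);level()
```

```text
t 6.2167 tcp [ 0.4557 -0.4308  0.1625] yaw -35.28 down [-0.0116  0.0107 -0.9999] F [-1.1 -0.3 -0.1] gap 0.0006 v [ 0.0082 -0.1123  0.1625]
dyaw -0.62 D [ 0.0169  0.0091 -0.1125] rows 3 ay/row 0.206
0 [np.float64(0.0028), np.float64(0.0375), np.float64(0.0057)]
1 [np.float64(0.0028), np.float64(0.0375), np.float64(0.0058)]
2 [np.float64(0.0028), np.float64(0.0375), np.float64(0.0058)]
level ax,az deg: -0.11 -0.9
```

servo_tool --plan '[{"hand": 1.0,"x": 0.003,"y": 0.037,"z": 0.004,"ax": -0.1,"ay": 0.3,"az": -0.9},{"hand": 1.0,"x": 0.003,"y": 0.037,"z": 0.004,"ax": 0.0,"ay": 0.3,"az": 0.0},{"hand": 1.0,"x": 0.003,"y": 0.037,"z": 0.004,"ax": 0.0,"ay": 0.0,"az": 0.0},{"hand": 1.0,"x": 0.0,"y": 0.0,"z": 0.0,"ax": 0.0,"ay": 0.0,"az": 0.0},{"hand": 1.0,"x": 0.0,"y": 0.0,"z": 0.0,"ax": 0.0,"ay": 0.0,"az": 0.0}]'

```text
t: 6.63
tcp_pos: [0.464, -0.4275, 0.0427]
ee_rot: [0.672, -0.671, 0.223, -0.218]
force: [0.1, 0.1, 1.3]
finger_gap: -0.0003
```

Run:
```python
from h import *
go(v2w([.0165,-.064,.05]),VY);level()
```

```text
t 6.6333 tcp [ 0.464  -0.4275  0.0427] yaw -36.39 down [-0.0062  0.0033 -1.    ] F [0.1 0.1 1.3] gap -0.0003 v [ 0.0129 -0.1048  0.0427]
dyaw 0.49 D [0.0269 0.031  0.0073] rows 2 ay/row -0.247
0 [np.float64(0.0016), np.float64(-0.0036), np.float64(0.0204)]
1 [np.float64(0.0017), np.float64(-0.0036), np.float64(0.0204)]
level ax,az deg: 0.06 -0.4
```

servo_tool --plan '[{"hand": 1.0,"x": 0.002,"y": -0.004,"z": 0.014,"ax": 0.0,"ay": -0.3,"az": -0.4},{"hand": 1.0,"x": 0.001,"y": -0.003,"z": 0.014,"ax": 0.0,"ay": -0.2,"az": 0.0},{"hand": 1.0,"x": 0.0,"y": 0.0,"z": 0.005,"ax": 0.0,"ay": 0.0,"az": 0.0},{"hand": 1.0,"x": 0.0,"y": 0.0,"z": 0.002,"ax": 0.0,"ay": 0.0,"az": 0.0},{"hand": 1.0,"x": 0.0,"y": 0.0,"z": 0.0,"ax": 0.0,"ay": 0.0,"az": 0.0}]'

```text
t: 7.05
tcp_pos: [0.4931, -0.3971, 0.0562]
ee_rot: [-0.672, 0.674, -0.214, 0.219]
force: [-0.5, 0.2, -0.1]
finger_gap: -0.0
```

Run:
```python
from h import *
go(v2w([.0165,-.061,.05]),VY);level()
```

```text
t 7.05 tcp [ 0.4931 -0.3971  0.0562] yaw -35.63 down [ 0.0065 -0.0042 -1.    ] F [-0.5  0.2 -0.1] gap -0.0 v [ 0.0187 -0.0632  0.0562]
dyaw -0.27 D [-0.0005  0.003  -0.0062] rows 1 ay/row 0.266
0 [np.float64(-0.0022), np.float64(0.0062), np.float64(0.0022)]
level ax,az deg: -0.02 0.44
```

servo_tool --plan '[{"hand": 1.0,"x": -0.001,"y": 0.003,"z": 0.001,"ax": 0.0,"ay": 0.2,"az": 0.4},{"hand": 1.0,"x": 0.0,"y": 0.0,"z": 0.001,"ax": 0.0,"ay": 0.0,"az": 0.0},{"hand": 1.0,"x": 0.0,"y": 0.0,"z": 0.0,"ax": 0.0,"ay": 0.0,"az": 0.0}]'

```text
t: 7.3
tcp_pos: [0.4942, -0.3965, 0.0561]
ee_rot: [-0.672, 0.674, -0.216, 0.219]
force: [0.4, -0.4, 0.7]
finger_gap: 0.0002
```

Run:
```python
from h import *
go(v2w([.0165,-.061,.05]),VY);level()
```

```text
t 7.3 tcp [ 0.4942 -0.3965  0.0561] yaw -35.86 down [ 0.003  -0.0046 -1.    ] F [ 0.4 -0.4  0.7] gap 0.0002 v [ 0.0192 -0.062   0.0561]
dyaw -0.04 D [-0.0016  0.0024 -0.0061] rows 1 ay/row 0.039
0 [np.float64(-0.0027), np.float64(0.0061), np.float64(0.001)]
level ax,az deg: 0.11 0.29
```

servo_tool --plan '[{"hand": 1.0,"x": -0.001,"y": 0.003,"z": 0.0015,"ax": 0.0,"ay": 0.0,"az": 0.3},{"hand": 1.0,"x": 0.0,"y": 0.0,"z": 0.0015,"ax": 0.0,"ay": 0.0,"az": 0.0},{"hand": 1.0,"x": 0.0,"y": 0.0,"z": 0.0,"ax": 0.0,"ay": 0.0,"az": 0.0}]'

```text
t: 7.55
tcp_pos: [0.4941, -0.3952, 0.0529]
ee_rot: [-0.671, 0.674, -0.219, 0.218]
force: [-0.9, -0.7, 0.4]
finger_gap: 0.0001
```

Run:
```python
from h import *
go(v2w([.0165,-.061,.05]),VY);level()
```

```text
t 7.55 tcp [ 0.4941 -0.3952  0.0529] yaw -36.01 down [-0.0021 -0.0027 -1.    ] F [-0.9 -0.7  0.4] gap 0.0001 v [ 0.0184 -0.061   0.0529]
dyaw 0.11 D [-0.0015  0.0011 -0.0029] rows 1 ay/row -0.112
0 [np.float64(-0.0019), np.float64(0.0029), np.float64(-0.0)]
level ax,az deg: 0.2 -0.01
```

servo_tool --plan '[{"hand": 1.0,"x": 0.0,"y": 0.0,"z": 0.0015,"ax": 0.0,"ay": 0.0,"az": 0.0},{"hand": 1.0,"x": 0.0,"y": 0.0,"z": -0.02,"ax": 0.0,"ay": 0.0,"az": 0.0},{"hand": 1.0,"x": 0.0,"y": 0.0,"z": -0.03,"ax": 0.0,"ay": 0.0,"az": 0.0},{"hand": 1.0,"x": 0.0,"y": -0.035,"z": -0.005,"ax": 0.0,"ay": 0.0,"az": 0.0},{"hand": 1.0,"x": 0.0,"y": -0.04,"z": 0.0,"ax": 0.0,"ay": 0.0,"az": 0.0},{"hand": 1.0,"x": 0.0,"y": -0.04,"z": 0.0,"ax": 0.0,"ay": 0.0,"az": 0.0},{"hand": 1.0,"x": 0.0,"y": 0.0,"z": 0.0,"ax": 0.0,"ay": 0.0,"az": 0.0}]'

```text
t: 8.13
tcp_pos: [0.4611, -0.4373, 0.1674]
ee_rot: [0.674, -0.671, 0.222, -0.215]
force: [1.7, -0.4, 1.9]
finger_gap: -0.0002
```

Run:
```python
from h import *
from plant import manip
go(v2w([.0165,-.061,.05]),VY);level()
s=manip.snapshot("wrist"); pickle.dump(s,open("wrist5.pkl","wb")); crop(s,250,450,60,180,4,"pics/w5c.png")
```

```text
t 8.1333 tcp [ 0.4611 -0.4373  0.1674] yaw -35.97 down [-0.0077  0.0073 -0.9999] F [ 1.7 -0.4  1.9] gap -0.0002 v [ 0.0163 -0.1145  0.1674]
dyaw 0.07 D [ 0.0315  0.0432 -0.1174] rows 4 ay/row -0.016
0 [np.float64(0.0), np.float64(0.0293), np.float64(0.0134)]
1 [np.float64(0.0), np.float64(0.0293), np.float64(0.0134)]
2 [np.float64(0.0), np.float64(0.0293), np.float64(0.0134)]
3 [np.float64(0.0), np.float64(0.0293), np.float64(0.0134)]
level ax,az deg: -0.08 -0.6
```

View pics/w5c.png

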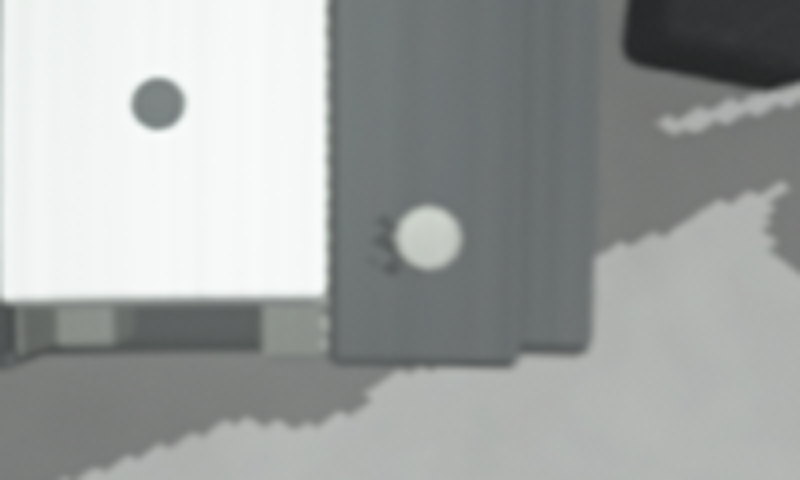

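Run:
```python
from h import *
s=load("wrist5"); f=lambda a,b:(250+a/4,60+b/4)
for nm,a,b,z in(("-x bar top",85,346,.065),("+x bar top",290,355,.065),("+x barL",262,355,.065),("+x barR",328,355,.065),("jawR",430,362,.082),("blk",160,300,.1015)):
    print(nm,w2v(won(s,*f(a,b),z)).round(4))
```

```text
-x bar top [-0.0153 -0.0484  0.065 ]
+x bar top [ 0.0184 -0.0503  0.065 ]
+x barL [ 0.0138 -0.0503  0.065 ]
+x barR [ 0.0246 -0.0502  0.065 ]
jawR [ 0.0397 -0.0501  0.082 ]
blk [ 0.0003 -0.0402  0.1015]
```

Run:
```python
from h import *
go([.507,.318,.20],16,rows=20)
```

```text
t 8.1833 tcp [ 0.4594 -0.4362  0.1639] yaw -35.96 down [-0.0117  0.0105 -0.9999] F [-0.5 -0.3  0.1] gap -0.0 v [ 0.0143 -0.1145  0.1639]
dyaw 51.96 D [0.0476 0.7542 0.0361] rows 20 ay/row -2.598
0 [np.float64(-0.0202), np.float64(-0.0018), np.float64(0.0319)]
1 [np.float64(-0.0187), np.float64(-0.0018), np.float64(0.0328)]
2 [np.float64(-0.0172), np.float64(-0.0018), np.float64(0.0336)]
3 [np.float64(-0.0157), np.float64(-0.0018), np.float64(0.0344)]
4 [np.float64(-0.0141), np.float64(-0.0018), np.float64(0.035)]
5 [np.float64(-0.0125), np.float64(-0.0018), np.float64(0.0356)]
6 [np.float64(-0.0109), np.float64(-0.0018), np.float64(0.0362)]
7 [np.float64(-0.0092), np.float64(-0.0018), np.float64(0.0366)]
8 [np.float64(-0.0076), np.float64(-0.0018), np.float64(0.037)]
9 [np.float64(-0.0059), np.float64(-0.0018), np.float64(0.0373)]
10 [np.float64(-0.0042), np.float64(-0.0018), np.float64(0.0375)]
11 [np.float64(-0.0025), np.float64(-0.0018), np.float64(0.0377)]
12 [np.float64(-0.0008), np.float64(-0.0018), np.float64(0.0378)]
13 [np.float64(0.0009), np.float64(-0.0018), np.float64(0.0378)]
14 [np.float64(0.0027), np.float64(-0.0018), np.float64(0.0377)]
15 [np.float64(0.0044), np.float64(-0.0018), np.float64(0.0375)]
16 [np.float64(0.0061), np.float64(-0.0018), np.float64(0.0373)]
17 [np.float64(0.0077), np.float64(-0.0018), np.float64(0.037)]
18 [np.float64(0.0094), np.float64(-0.0018), np.float64(0.0366)]
19 [np.float64(0.0111), np.float64(-0.0018), np.float64(0.0361)]
```

servo_tool --plan '[{"hand": 0.0,"x": -0.0202,"y": -0.004,"z": 0.032,"ax": 0.0,"ay": -2.6,"az": -0.6},{"hand": 0.0,"x": -0.0187,"y": -0.004,"z": 0.033,"ax": 0.0,"ay": -2.6,"az": 0.0},{"hand": 0.0,"x": -0.0172,"y": -0.004,"z": 0.0336,"ax": 0.0,"ay": -2.6,"az": 0.0},{"hand": 0.0,"x": -0.0157,"y": -0.004,"z": 0.0344,"ax": 0.0,"ay": -2.6,"az": 0.0},{"hand": 0.0,"x": -0.0141,"y": -0.004,"z": 0.035,"ax": 0.0,"ay": -2.6,"az": 0.0},{"hand": 0.0,"x": -0.0125,"y": -0.003,"z": 0.0356,"ax": 0.0,"ay": -2.6,"az": 0.0},{"hand": 0.0,"x": -0.0109,"y": -0.003,"z": 0.036,"ax": 0.0,"ay": -2.6,"az": 0.0},{"hand": 0.0,"x": -0.0092,"y": -0.003,"z": 0.0366,"ax": 0.0,"ay": -2.6,"az": 0.0},{"hand": 0.0,"x": -0.0076,"y": 0.0,"z": 0.037,"ax": 0.0,"ay": -2.6,"az": 0.0}]'

```text
t: 8.93
tcp_pos: [0.4761, -0.0891, 0.1874]
ee_rot: [0.705, -0.701, 0.08, -0.073]
force: [1.0, 0.0, -0.4]
finger_gap: 0.0854
```

Run:
```python
from h import *
go([.507,.318,.20],16,step=.038);level()
```

```text
t 8.9333 tcp [ 0.4761 -0.0891  0.1874] yaw -12.42 down [-0.0098  0.0069 -0.9999] F [ 1.   0.  -0.4] gap 0.0854 v [-0.1757  0.1764  0.1874]
dyaw 28.42 D [0.0309 0.4071 0.0126] rows 11 ay/row -2.584
0 [np.float64(-0.0052), np.float64(-0.0011), np.float64(0.0367)]
1 [np.float64(-0.0036), np.float64(-0.0011), np.float64(0.0369)]
2 [np.float64(-0.0019), np.float64(-0.0011), np.float64(0.0371)]
3 [np.float64(-0.0002), np.float64(-0.0011), np.float64(0.0371)]
4 [np.float64(0.0015), np.float64(-0.0011), np.float64(0.0371)]
5 [np.float64(0.0031), np.float64(-0.0011), np.float64(0.037)]
6 [np.float64(0.0048), np.float64(-0.0011), np.float64(0.0368)]
7 [np.float64(0.0064), np.float64(-0.0011), np.float64(0.0366)]
8 [np.float64(0.0081), np.float64(-0.0011), np.float64(0.0362)]
9 [np.float64(0.0097), np.float64(-0.0011), np.float64(0.0358)]
10 [np.float64(0.0113), np.float64(-0.0011), np.float64(0.0353)]
level ax,az deg: -0.26 -0.63
```

servo_tool --plan '[{"hand": 0.0,"x": -0.0052,"y": -0.001,"z": 0.0367,"ax": -0.2,"ay": -2.6,"az": -0.6},{"hand": 0.0,"x": -0.0036,"y": -0.001,"z": 0.037,"ax": 0.0,"ay": -2.6,"az": 0.0},{"hand": 0.0,"x": -0.0019,"y": -0.001,"z": 0.037,"ax": 0.0,"ay": -2.6,"az": 0.0},{"hand": 0.0,"x": -0.0002,"y": -0.001,"z": 0.037,"ax": 0.0,"ay": -2.6,"az": 0.0},{"hand": 0.0,"x": 0.0015,"y": -0.001,"z": 0.037,"ax": 0.0,"ay": -2.6,"az": 0.0},{"hand": 0.0,"x": 0.0031,"y": -0.001,"z": 0.037,"ax": 0.0,"ay": -2.6,"az": 0.0},{"hand": 0.0,"x": 0.0048,"y": -0.001,"z": 0.037,"ax": 0.0,"ay": -2.6,"az": 0.0},{"hand": 0.0,"x": 0.0064,"y": -0.001,"z": 0.0366,"ax": 0.0,"ay": -2.6,"az": 0.0},{"hand": 0.0,"x": 0.0,"y": 0.0,"z": 0.0,"ax": 0.0,"ay": 0.0,"az": 0.0}]'

```text
t: 9.68
tcp_pos: [0.4849, 0.2343, 0.1905]
ee_rot: [0.708, -0.7, -0.061, 0.068]
force: [-0.3, 1.5, 0.9]
finger_gap: 0.0853
```

Run:
```python
from h import *
from plant import manip
go([.507,.318,.20],16,step=.038);level()
s=manip.snapshot("wrist"); pickle.dump(s,open("wrist6.pkl","wb")); cv2.imwrite("pics/w6.png",s["pixels"])
```

```text
t 9.6833 tcp [0.4849 0.2343 0.1905] yaw 10.45 down [-0.0108  0.0103 -0.9999] F [-0.3  1.5  0.9] gap 0.0853 v [-0.3582  0.4436  0.1905]
dyaw 5.55 D [0.0221 0.0837 0.0095] rows 3 ay/row -1.85
0 [np.float64(0.0123), np.float64(-0.0032), np.float64(0.0261)]
1 [np.float64(0.0131), np.float64(-0.0032), np.float64(0.0257)]
2 [np.float64(0.0139), np.float64(-0.0032), np.float64(0.0252)]
level ax,az deg: -0.69 -0.5
```

View pics/w6.png

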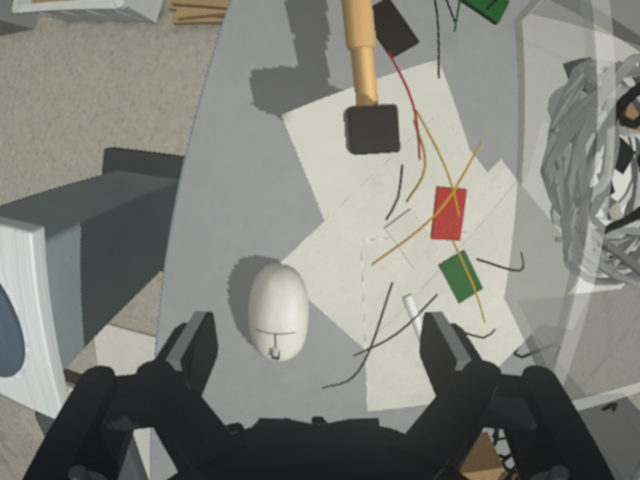

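Run:
```python
from h import *
s=load("wrist6")
g=s["pixels"][90:165,335:410].max(2)
m=(g<75).astype(np.uint8); m=cv2.morphologyEx(m,cv2.MORPH_OPEN,np.ones((5,5)))
cs,_=cv2.findContours(m,cv2.RETR_EXTERNAL,cv2.CHAIN_APPROX_NONE); c=max(cs,key=cv2.contourArea)
q=np.array([won(s,335+p[0][0],90+p[0][1],.070)[:2]*1000 for p in c],np.float32)
print(cv2.minAreaRect(q),cv2.boundingRect(c))
hp=[]
# handle axis z=.035: orange pixels
C=s["pixels"].astype(int); v,u=np.where((C[...,2]-C[...,0]>70)&(C[...,2]>170)); k=(v<104)&(u>330)&(u<385); 
h=np.array([won(s,a,b,.042)[:2]*1000 for a,b in zip(u[k],v[k])],np.float32); l=cv2.fitLine(h,cv2.DIST_HUBER,0,.01,.01).ravel(); print("handle",l,np.degrees(np.arctan2(l[1],l[0])))
t=load("top0"); P=cloud(t).reshape(-1,3)
b=P[(P[:,1]>.18)&(P[:,1]<.48)&(P[:,0]>.38)&(P[:,0]<.8)]
H=np.zeros((14,10),int)
for x,y,z in b:
    if z<.4: i=int((.8-x)//.03);j=int((.48-y)//.03); H[i,j]=max(H[i,j],int(z*1000))
print("rows x .8->, cols y .48->.18");print(H)
```

```text
((506.8390808105469, 318.82916259765625), (35.11558532714844, 33.35600280761719), 15.697345733642578) (12, 16, 52, 48)
handle [ 2.7904096e-01 -9.6027923e-01  4.9257626e+02  3.8363965e+02] -73.79702
rows x .8->, cols y .48->.18
[[327 320 313 307 301 295 295 294 275 151]
 [328 321 316 308 301 297 290 292  40  13]
 [329 323 317 309 303 297 293 291  12  12]
 [332 325 319 312 305 296 289  56  34  99]
 [333 326 321 313 295 153 153 153 155 154]
 [335 327 321 155 155 155 153 152  23  26]
 [333 328 153   6   8  29  36  17  15  14]
 [ 33  17  13  10  10  29  43  44  34  14]
 [ 40  34  19  30  39  57  55  28  28  16]
 [ 34  13  16  41  72  74  63  12  11  12]
 [  5  52  48  49  72  71  72   9  10  12]
 [  8  47  39   4  10   9   8   9   4   9]
 [  5   4   4   3   4   7   4   5   6   4]
 [  2   4   5   5   4   4   4   4   5   3]]
```

servo_tool --plan '[{"hand": 0.0,"x": 0.0125,"y": 0.005,"z": 0.026,"ax": -0.7,"ay": -1.9,"az": -0.5},{"hand": 0.0,"x": 0.013,"y": 0.015,"z": 0.026,"ax": 0.0,"ay": -1.9,"az": 0.0},{"hand": 0.0,"x": 0.01,"y": 0.02,"z": 0.025,"ax": 0.0,"ay": -1.8,"az": 0.0},{"hand": 0.0,"x": 0.0,"y": 0.02,"z": 0.0,"ax": 0.0,"ay": 0.0,"az": 0.0},{"hand": 0.0,"x": 0.0,"y": 0.0,"z": 0.0,"ax": 0.0,"ay": 0.0,"az": 0.0}]'

```text
t: 10.15
tcp_pos: [0.5039, 0.31, 0.123]
ee_rot: [-0.697, 0.704, 0.094, -0.099]
force: [-0.2, -1.3, -0.4]
finger_gap: 0.0855
```

Run:
```python
from h import *
go([.5068,.3188,.03],16,step=.038);level()
```

```text
t 10.15 tcp [0.5039 0.31   0.123 ] yaw 15.67 down [-0.0049 -0.0103 -0.9999] F [-0.2 -1.3 -0.4] gap 0.0855 v [-0.3872  0.5159  0.123 ]
dyaw 0.33 D [ 0.0029  0.0088 -0.093 ] rows 3 ay/row -0.109
0 [np.float64(0.0017), np.float64(0.031), np.float64(0.0026)]
1 [np.float64(0.0017), np.float64(0.031), np.float64(0.0026)]
2 [np.float64(0.0017), np.float64(0.031), np.float64(0.0026)]
level ax,az deg: 0.49 -0.43
```

servo_tool --plan '[{"hand": 0.0,"x": 0.002,"y": 0.015,"z": 0.004,"ax": 0.5,"ay": -0.3,"az": -0.4},{"hand": 0.0,"x": 0.002,"y": 0.02,"z": 0.004,"ax": 0.0,"ay": 0.0,"az": 0.0},{"hand": 0.0,"x": 0.0,"y": 0.0,"z": 0.0,"ax": 0.0,"ay": 0.0,"az": 0.0}]'

```text
t: 10.4
tcp_pos: [0.5054, 0.3154, 0.0862]
ee_rot: [-0.7, 0.701, 0.096, -0.098]
force: [-0.5, 0.2, -0.3]
finger_gap: 0.0852
```

Run:
```python
from h import *
go([.5068,.3188,.03],16,step=.038);level()
```

```text
t 10.4 tcp [0.5054 0.3154 0.0862] yaw 15.77 down [-0.0031 -0.0024 -1.    ] F [-0.5  0.2 -0.3] gap 0.0852 v [-0.3891  0.5212  0.0862]
dyaw 0.23 D [ 0.0014  0.0034 -0.0562] rows 2 ay/row -0.114
0 [np.float64(0.0011), np.float64(0.0281), np.float64(0.0015)]
1 [np.float64(0.0012), np.float64(0.0281), np.float64(0.0015)]
level ax,az deg: 0.08 -0.21
```

servo_tool --plan '[{"hand": 0.0,"x": 0.001,"y": 0.02,"z": 0.002,"ax": 0.0,"ay": -0.2,"az": -0.2},{"hand": 0.0,"x": 0.001,"y": 0.02,"z": 0.001,"ax": 0.0,"ay": 0.0,"az": 0.0},{"hand": 0.0,"x": 0.0,"y": 0.012,"z": 0.0,"ax": 0.0,"ay": 0.0,"az": 0.0},{"hand": 0.0,"x": 0.0,"y": 0.0,"z": 0.0,"ax": 0.0,"ay": 0.0,"az": 0.0}]'

```text
t: 10.73
tcp_pos: [0.5094, 0.3138, 0.0363]
ee_rot: [-0.699, 0.702, 0.097, -0.095]
force: [-0.1, -0.1, -0.3]
finger_gap: 0.0851
```

Run:
```python
from h import *
from plant import manip
go([.5068,.3188,.03],16,step=.038);level()
s=manip.snapshot("wrist"); cv2.imwrite("pics/w7.png",s["pixels"])
```

```text
t 10.7333 tcp [0.5094 0.3138 0.0363] yaw 15.56 down [ 0.0035 -0.0036 -1.    ] F [-0.1 -0.1 -0.3] gap 0.0851 v [-0.385   0.5223  0.0363]
dyaw 0.44 D [-0.0026  0.005  -0.0063] rows 1 ay/row -0.445
0 [np.float64(-0.0011), np.float64(0.0063), np.float64(0.0055)]
level ax,az deg: 0.25 0.14
```

View pics/w7.png

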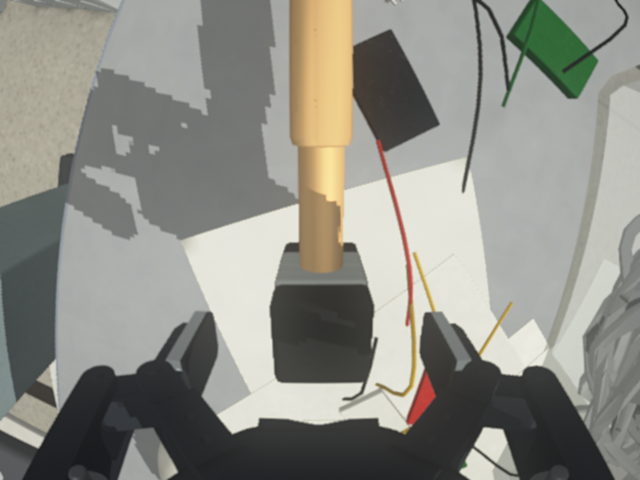

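servo_tool --plan '[{"hand": 0.0,"x": -0.001,"y": 0.004,"z": 0.005,"ax": 0.2,"ay": -0.3,"az": 0.0},{"hand": 0.0,"x": 0.0,"y": 0.001,"z": 0.0005,"ax": 0.0,"ay": 0.0,"az": 0.0}]'

```text
t: 10.95
tcp_pos: [0.509, 0.3193, 0.0346]
ee_rot: [0.701, -0.7, -0.099, 0.094]
force: [-0.3, 0.1, 0.2]
finger_gap: 0.0853
```

servo_tool --plan '[{"hand": 1.0,"x": 0.0,"y": 0.0,"z": 0.0,"ax": 0.0,"ay": 0.0,"az": 0.0},{"hand": 1.0,"x": 0.0,"y": 0.0,"z": 0.0,"ax": 0.0,"ay": 0.0,"az": 0.0},{"hand": 1.0,"x": 0.0,"y": 0.0,"z": 0.0,"ax": 0.0,"ay": 0.0,"az": 0.0},{"hand": 1.0,"x": 0.0,"y": 0.0,"z": 0.0,"ax": 0.0,"ay": 0.0,"az": 0.0},{"hand": 1.0,"x": 0.0,"y": 0.0,"z": 0.0,"ax": 0.0,"ay": 0.0,"az": 0.0},{"hand": 1.0,"x": 0.0,"y": 0.0,"z": 0.0,"ax": 0.0,"ay": 0.0,"az": 0.0},{"hand": 1.0,"x": 0.0,"y": 0.0,"z": 0.0,"ax": 0.0,"ay": 0.0,"az": 0.0}]' --squeeze 90

```text
t: 11.53
tcp_pos: [0.51, 0.3208, 0.038]
ee_rot: [0.702, -0.699, -0.101, 0.093]
force: [-1.2, -0.4, -0.1]
finger_gap: 0.0347
```

Run:
```python
from h import *
go([.5068,.3188,.03],16,step=.038);level()
```

```text
t 11.5333 tcp [0.51   0.3208 0.038 ] yaw 15.8 down [ 0.0113  0.0049 -0.9999] F [-1.2 -0.4 -0.1] gap 0.0347 v [-0.3886  0.5283  0.038 ]
dyaw 0.2 D [-0.0032 -0.002  -0.008 ] rows 1 ay/row -0.202
0 [np.float64(-0.0036), np.float64(0.008), np.float64(-0.001)]
level ax,az deg: -0.1 0.7
```

servo_tool --plan '[{"hand": 1.0,"x": 0.0,"y": -0.02,"z": 0.0,"ax": 0.0,"ay": 0.0,"az": 0.7},{"hand": 1.0,"x": 0.0,"y": -0.04,"z": 0.0,"ax": 0.0,"ay": 0.0,"az": 0.0},{"hand": 1.0,"x": 0.0,"y": -0.04,"z": 0.0,"ax": 0.0,"ay": 0.0,"az": 0.0},{"hand": 1.0,"x": 0.0,"y": -0.04,"z": 0.0,"ax": 0.0,"ay": 0.0,"az": 0.0},{"hand": 1.0,"x": 0.0,"y": -0.04,"z": 0.0,"ax": 0.0,"ay": 0.0,"az": 0.0},{"hand": 1.0,"x": 0.0,"y": 0.0,"z": 0.0,"ax": 0.0,"ay": 0.0,"az": 0.0}]'

```text
t: 12.03
tcp_pos: [0.5067, 0.3167, 0.2169]
ee_rot: [-0.698, 0.703, 0.091, -0.104]
force: [0.7, 2.4, -2.5]
finger_gap: 0.0351
```

Run:
```python
from h import *
from plant import manip
go(v2w([0,-.028,.21]),VY,step=.036);level()
s=manip.snapshot("side"); crop(s,180,400,100,300,3,"pics/s8.png")
```

```text
t 12.0333 tcp [0.5067 0.3167 0.2169] yaw 15.87 down [-0.0174 -0.0087 -0.9998] F [ 0.7  2.4 -2.5] gap 0.0351 v [-0.3889  0.523   0.2169]
dyaw -51.77 D [-0.0081 -0.6744 -0.0069] rows 19 ay/row 2.725
0 [np.float64(-0.0101), np.float64(0.0004), np.float64(-0.034)]
1 [np.float64(-0.0085), np.float64(0.0004), np.float64(-0.0345)]
2 [np.float64(-0.0068), np.float64(0.0004), np.float64(-0.0348)]
3 [np.float64(-0.0052), np.float64(0.0004), np.float64(-0.0351)]
4 [np.float64(-0.0035), np.float64(0.0004), np.float64(-0.0353)]
5 [np.float64(-0.0018), np.float64(0.0004), np.float64(-0.0354)]
6 [np.float64(-0.0001), np.float64(0.0004), np.float64(-0.0355)]
7 [np.float64(0.0016), np.float64(0.0004), np.float64(-0.0355)]
8 [np.float64(0.0032), np.float64(0.0004), np.float64(-0.0353)]
9 [np.float64(0.0049), np.float64(0.0004), np.float64(-0.0352)]
10 [np.float64(0.0066), np.float64(0.0004), np.float64(-0.0349)]
11 [np.float64(0.0082), np.float64(0.0004), np.float64(-0.0345)]
12 [np.float64(0.0099), np.float64(0.0004), np.float64(-0.0341)]
13 [np.float64(0.0115), np.float64(0.0004), np.float64(-0.0336)]
14 [np.float64(0.0131), np.float64(0.0004), np.float64(-0.033)]
15 [np.float64(0.0146), np.float64(0.0004), np.float64(-0.0323)]
16 [np.float64(0.0161), np.float64(0.0004), np.float64(-0.0316)]
17 [np.float64(0.0176), np.float64(0.0004), np.float64(-0.0308)]
18 [np.float64(0.0191), np.float64(0.0004), np.float64(-0.0299)]
level ax,az deg: 0.21 -1.09
```

View pics/s8.png

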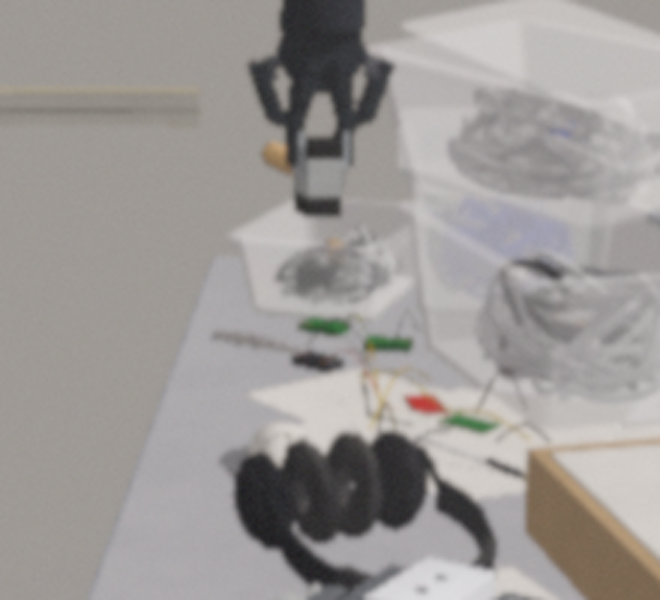

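servo_tool --plan '[{"hand": 1.0,"x": -0.0101,"y": 0.0,"z": -0.034,"ax": 0.2,"ay": 2.7,"az": -1.0},{"hand": 1.0,"x": -0.0085,"y": 0.0,"z": -0.0345,"ax": 0.0,"ay": 2.7,"az": 0.0},{"hand": 1.0,"x": -0.0068,"y": 0.0,"z": -0.035,"ax": 0.0,"ay": 2.7,"az": 0.0},{"hand": 1.0,"x": -0.0052,"y": 0.0,"z": -0.035,"ax": 0.0,"ay": 2.7,"az": 0.0},{"hand": 1.0,"x": -0.0035,"y": 0.0,"z": -0.035,"ax": 0.0,"ay": 2.7,"az": 0.0},{"hand": 1.0,"x": -0.0018,"y": 0.0,"z": -0.0355,"ax": 0.0,"ay": 2.7,"az": 0.0},{"hand": 1.0,"x": 0.0,"y": 0.0,"z": -0.0355,"ax": 0.0,"ay": 2.7,"az": 0.0},{"hand": 1.0,"x": 0.0016,"y": 0.0,"z": -0.0355,"ax": 0.0,"ay": 2.7,"az": 0.0},{"hand": 1.0,"x": 0.0032,"y": 0.0,"z": -0.035,"ax": 0.0,"ay": 2.7,"az": 0.0},{"hand": 1.0,"x": 0.0049,"y": 0.0,"z": -0.035,"ax": 0.0,"ay": 2.7,"az": 0.0}]'

```text
t: 12.92
tcp_pos: [0.4852, -0.0491, 0.1946]
ee_rot: [-0.701, 0.706, -0.083, 0.056]
force: [1.4, -0.1, -4.4]
finger_gap: 0.0349
```

Run:
```python
from h import *
go(v2w([0,-.028,.21]),VY,step=.036);level()
```

```text
t 12.9167 tcp [ 0.4852 -0.0491  0.1946] yaw -11.34 down [-0.0391 -0.0028 -0.9992] F [ 1.4 -0.1 -4.4] gap 0.0349 v [-0.1918  0.2141  0.1946]
dyaw -24.56 D [ 0.0134 -0.3086  0.0154] rows 9 ay/row 2.729
0 [np.float64(0.0082), np.float64(-0.0017), np.float64(-0.0333)]
1 [np.float64(0.0098), np.float64(-0.0017), np.float64(-0.0329)]
2 [np.float64(0.0113), np.float64(-0.0017), np.float64(-0.0324)]
3 [np.float64(0.0129), np.float64(-0.0017), np.float64(-0.0318)]
4 [np.float64(0.0144), np.float64(-0.0017), np.float64(-0.0312)]
5 [np.float64(0.0158), np.float64(-0.0017), np.float64(-0.0305)]
6 [np.float64(0.0173), np.float64(-0.0017), np.float64(-0.0297)]
7 [np.float64(0.0187), np.float64(-0.0017), np.float64(-0.0288)]
8 [np.float64(0.02), np.float64(-0.0017), np.float64(-0.0279)]
level ax,az deg: 0.6 -2.16
```

servo_tool --plan '[{"hand": 1.0,"x": 0.0082,"y": -0.003,"z": -0.033,"ax": 0.6,"ay": 2.7,"az": -2.1},{"hand": 1.0,"x": 0.0098,"y": -0.003,"z": -0.033,"ax": 0.0,"ay": 2.7,"az": 0.0},{"hand": 1.0,"x": 0.0113,"y": -0.003,"z": -0.0325,"ax": 0.0,"ay": 2.7,"az": 0.0},{"hand": 1.0,"x": 0.0129,"y": -0.003,"z": -0.032,"ax": 0.0,"ay": 2.7,"az": 0.0},{"hand": 1.0,"x": 0.0144,"y": -0.003,"z": -0.031,"ax": 0.0,"ay": 2.7,"az": 0.0},{"hand": 1.0,"x": 0.0158,"y": -0.003,"z": -0.0305,"ax": 0.0,"ay": 2.7,"az": 0.0},{"hand": 1.0,"x": 0.0173,"y": -0.003,"z": -0.03,"ax": 0.0,"ay": 2.7,"az": 0.0},{"hand": 1.0,"x": 0.0187,"y": -0.002,"z": -0.029,"ax": 0.0,"ay": 2.7,"az": 0.0},{"hand": 1.0,"x": 0.0,"y": 0.0,"z": 0.0,"ax": 0.0,"ay": 0.0,"az": 0.0}]'

```text
t: 13.67
tcp_pos: [0.4744, -0.346, 0.1957]
ee_rot: [-0.672, 0.677, -0.226, 0.198]
force: [0.5, -2.3, -4.0]
finger_gap: 0.0352
```

Run:
```python
from h import *
go(v2w([0,-.028,.17]),VY,step=.03);level()
```

```text
t 13.6667 tcp [ 0.4744 -0.346   0.1957] yaw -34.92 down [-0.0385  0.0053 -0.9992] F [ 0.5 -2.3 -4. ] gap 0.0352 v [-0.0264 -0.0328  0.1957]
dyaw -0.98 D [ 0.0242 -0.0116 -0.0257] rows 2 ay/row 0.489
0 [np.float64(0.0133), np.float64(0.0129), np.float64(0.0022)]
1 [np.float64(0.0132), np.float64(0.0129), np.float64(0.0023)]
level ax,az deg: 1.01 -1.98
```

servo_tool --plan '[{"hand": 1.0,"x": 0.013,"y": 0.005,"z": 0.002,"ax": 1.0,"ay": 0.5,"az": -2.0},{"hand": 1.0,"x": 0.013,"y": 0.01,"z": 0.002,"ax": 0.0,"ay": 0.5,"az": 0.0},{"hand": 1.0,"x": 0.0,"y": 0.0,"z": 0.0,"ax": 0.0,"ay": 0.0,"az": 0.0}]'

```text
t: 13.92
tcp_pos: [0.4925, -0.3602, 0.1717]
ee_rot: [0.672, -0.671, 0.225, -0.217]
force: [-0.6, -0.2, -4.2]
finger_gap: 0.0347
```

Run:
```python
from h import *
from plant import manip
go(v2w([0,-.028,.14]),VY,step=.03);level()
s=manip.snapshot("wrist"); cv2.imwrite("pics/w9.png",s["pixels"])
s=manip.snapshot("side"); crop(s,230,400,220,370,4,"pics/s9.png")
```

```text
t 13.9167 tcp [ 0.4925 -0.3602  0.1717] yaw -36.37 down [-0.0102  0.005  -0.9999] F [-0.6 -0.2 -4.2] gap 0.0347 v [-0.0035 -0.0337  0.1717]
dyaw 0.47 D [ 0.0061  0.0025 -0.0317] rows 2 ay/row -0.237
0 [np.float64(0.0017), np.float64(0.0158), np.float64(0.0028)]
1 [np.float64(0.0017), np.float64(0.0158), np.float64(0.0028)]
level ax,az deg: 0.11 -0.64
```

View pics/w9.png

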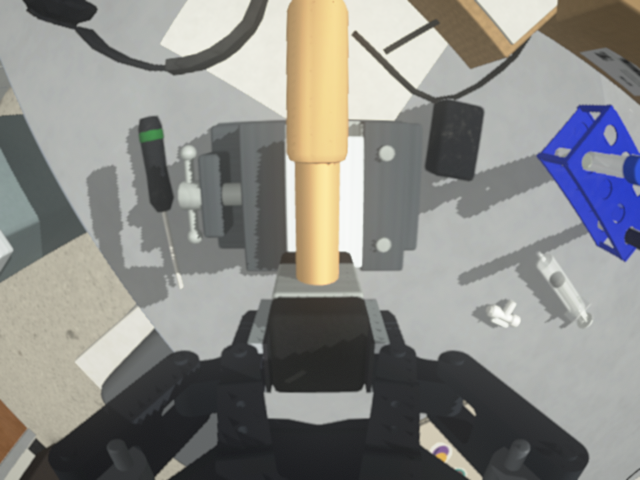

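View pics/s9.png

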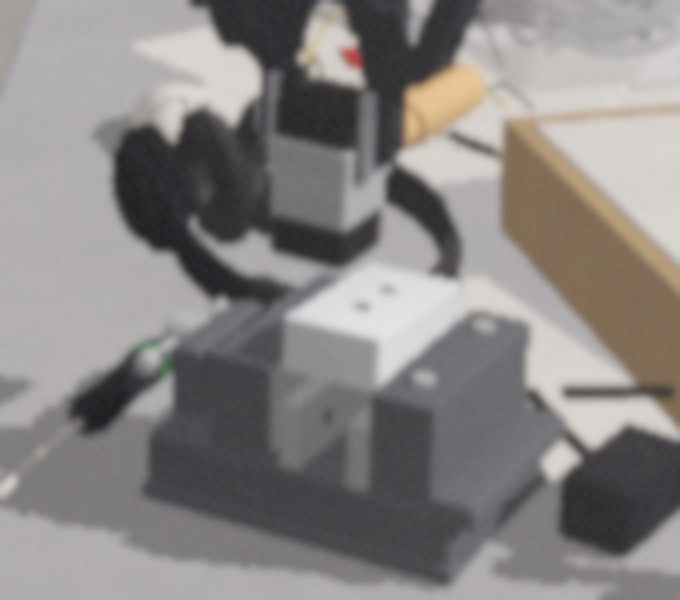

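servo_tool --plan '[{"hand": 1.0,"x": 0.002,"y": 0.012,"z": 0.003,"ax": 0.1,"ay": -0.4,"az": -0.6},{"hand": 1.0,"x": 0.002,"y": 0.01,"z": 0.003,"ax": 0.0,"ay": 0.0,"az": 0.0},{"hand": 1.0,"x": 0.0,"y": 0.003,"z": 0.0,"ax": 0.0,"ay": 0.0,"az": 0.0},{"hand": 1.0,"x": 0.0,"y": 0.003,"z": 0.0,"ax": 0.0,"ay": 0.0,"az": 0.0}]'

```text
t: 14.35
tcp_pos: [0.4967, -0.3542, 0.1434]
ee_rot: [-0.673, 0.673, -0.219, 0.215]
force: [-0.5, 0.0, -4.2]
finger_gap: 0.0349
```

Run:
```python
from h import *
go(v2w([0,-.028,.126]),VY,step=.03);level()
```

```text
t 14.35 tcp [ 0.4967 -0.3542  0.1434] yaw -35.74 down [-0.0049  0.0013 -1.    ] F [-0.5  0.  -4.2] gap 0.0349 v [-0.0036 -0.0263  0.1434]
dyaw -0.16 D [ 0.0019 -0.0035 -0.0174] rows 1 ay/row 0.161
0 [np.float64(0.0036), np.float64(0.0174), np.float64(-0.0017)]
level ax,az deg: 0.1 -0.27
```

servo_tool --plan '[{"hand": 1.0,"x": 0.003,"y": 0.002,"z": -0.003,"ax": 0.0,"ay": 0.0,"az": -0.3},{"hand": 1.0,"x": 0.001,"y": 0.002,"z": -0.002,"ax": 0.0,"ay": 0.0,"az": 0.0},{"hand": 1.0,"x": 0.0,"y": 0.003,"z": 0.0,"ax": 0.0,"ay": 0.0,"az": 0.0}]'

```text
t: 14.6
tcp_pos: [0.4973, -0.3593, 0.137]
ee_rot: [-0.673, 0.673, -0.217, 0.216]
force: [-1.8, 2.8, 2.0]
finger_gap: 0.035
```

servo_tool --plan '[{"hand": 1.0,"x": 0.0,"y": 0.003,"z": 0.0,"ax": 0.0,"ay": 0.0,"az": 0.0},{"hand": 1.0,"x": 0.0,"y": 0.003,"z": 0.0,"ax": 0.0,"ay": 0.0,"az": 0.0}]'

```text
t: 14.77
tcp_pos: [0.4973, -0.3593, 0.1323]
ee_rot: [-0.673, 0.674, -0.217, 0.216]
force: [-2.9, 1.4, 2.6]
finger_gap: 0.0348
```

Run:
```python
from h import *
go(v2w([0,-.029,.126]),VY,step=.03);level()
```

```text
t 14.7667 tcp [ 0.4973 -0.3593  0.1323] yaw -35.66 down [-8.e-04 -1.e-03 -1.e+00] F [-2.9  1.4  2.6] gap 0.0348 v [-1.000e-04 -3.010e-02  1.323e-01]
dyaw -0.24 D [ 0.0007  0.0008 -0.0063] rows 1 ay/row 0.239
0 [np.float64(0.0001), np.float64(0.0063), np.float64(0.0011)]
level ax,az deg: 0.07 -0.0
```

servo_tool --plan '[{"hand": 1.0,"x": 0.0,"y": 0.003,"z": 0.0,"ax": 0.0,"ay": 0.0,"az": 0.0},{"hand": 1.0,"x": 0.0,"y": 0.002,"z": 0.0,"ax": 0.0,"ay": 0.0,"az": 0.0}]'

```text
t: 14.93
tcp_pos: [0.4967, -0.3599, 0.1281]
ee_rot: [-0.672, 0.674, -0.217, 0.216]
force: [-5.6, 3.3, 16.1]
finger_gap: 0.0347
```

servo_tool --plan '[{"hand": 1.0,"x": 0.0,"y": 0.002,"z": 0.0,"ax": 0.0,"ay": 0.0,"az": 0.0}]'

```text
t: 15.02
tcp_pos: [0.4967, -0.36, 0.128]
ee_rot: [-0.672, 0.674, -0.217, 0.216]
force: [-7.9, 6.0, 22.3]
finger_gap: 0.0347
```

servo_tool --plan '[{"hand": 1.0,"x": 0.0,"y": 0.002,"z": 0.0,"ax": 0.0,"ay": 0.0,"az": 0.0}]'

```text
t: 15.1
tcp_pos: [0.4968, -0.36, 0.1281]
ee_rot: [-0.672, 0.674, -0.217, 0.216]
force: [-6.4, 4.5, 14.3]
finger_gap: 0.0351
```

servo_tool --plan '[{"hand": 1.0,"x": 0.0,"y": -0.015,"z": 0.0,"ax": 0.0,"ay": 0.0,"az": 0.0},{"hand": 1.0,"x": 0.0,"y": -0.015,"z": 0.005,"ax": 0.0,"ay": 0.0,"az": 0.0},{"hand": 1.0,"x": 0.0,"y": 0.0,"z": 0.025,"ax": 0.0,"ay": 0.0,"az": 0.0},{"hand": 1.0,"x": 0.0,"y": 0.0,"z": 0.022,"ax": 0.0,"ay": 0.0,"az": 0.0},{"hand": 1.0,"x": 0.0,"y": 0.0,"z": 0.0,"ax": 0.0,"ay": 0.0,"az": 0.0}]'

```text
t: 15.52
tcp_pos: [0.5283, -0.321, 0.1573]
ee_rot: [-0.67, 0.675, -0.217, 0.221]
force: [1.4, 0.5, -4.0]
finger_gap: 0.0347
```

Run:
```python
from h import *
from plant import manip
go(v2w([0,.029,.144]),VY,step=.03);level()
s=manip.snapshot("side"); crop(s,230,400,220,370,4,"pics/s10.png")
```

```text
t 15.5167 tcp [ 0.5283 -0.321   0.1573] yaw -36.05 down [ 0.0032 -0.0077 -1.    ] F [ 1.4  0.5 -4. ] gap 0.0347 v [0.0025 0.0191 0.1573]
dyaw 0.15 D [ 0.0037  0.0095 -0.0133] rows 1 ay/row -0.154
0 [np.float64(-0.0026), np.float64(0.0133), np.float64(0.0099)]
level ax,az deg: 0.25 0.41
```

View pics/s10.png

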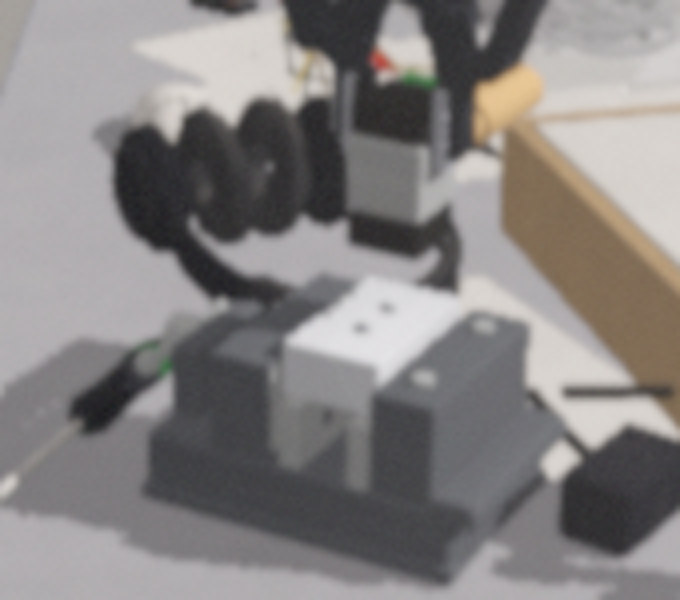

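servo_tool --plan '[{"hand": 1.0,"x": -0.003,"y": 0.006,"z": 0.01,"ax": 0.2,"ay": -0.1,"az": 0.4},{"hand": 1.0,"x": 0.0,"y": 0.005,"z": 0.0,"ax": 0.0,"ay": 0.0,"az": 0.0},{"hand": 1.0,"x": 0.0,"y": 0.003,"z": 0.0,"ax": 0.0,"ay": 0.0,"az": 0.0}]'

```text
t: 15.82
tcp_pos: [0.5296, -0.3149, 0.1405]
ee_rot: [-0.671, 0.674, -0.22, 0.219]
force: [-1.0, -0.6, -4.4]
finger_gap: 0.035
```

Run:
```python
from h import *
go(v2w([0,.03,.126]),VY,step=.03);level()
```

```text
t 15.8167 tcp [ 0.5296 -0.3149  0.1405] yaw -36.14 down [-0.0029 -0.0036 -1.    ] F [-1.  -0.6 -4.4] gap 0.035 v [0.     0.0248 0.1405]
dyaw 0.24 D [ 0.003   0.0042 -0.0145] rows 1 ay/row -0.237
0 [np.float64(-0.0), np.float64(0.0145), np.float64(0.0052)]
level ax,az deg: 0.26 -0.01
```

servo_tool --plan '[{"hand": 1.0,"x": 0.0,"y": 0.001,"z": 0.004,"ax": 0.2,"ay": -0.2,"az": 0.0},{"hand": 1.0,"x": 0.0,"y": 0.003,"z": 0.0,"ax": 0.0,"ay": 0.0,"az": 0.0},{"hand": 1.0,"x": 0.0,"y": 0.003,"z": 0.0,"ax": 0.0,"ay": 0.0,"az": 0.0}]'

```text
t: 16.07
tcp_pos: [0.5304, -0.3127, 0.1308]
ee_rot: [-0.672, 0.673, -0.22, 0.218]
force: [-0.1, 0.2, -4.1]
finger_gap: 0.035
```

servo_tool --plan '[{"hand": 1.0,"x": 0.0,"y": 0.003,"z": 0.0,"ax": 0.0,"ay": 0.0,"az": 0.0},{"hand": 1.0,"x": 0.0,"y": 0.003,"z": 0.0,"ax": 0.0,"ay": 0.0,"az": 0.0}]'

```text
t: 16.23
tcp_pos: [0.5305, -0.3128, 0.128]
ee_rot: [-0.672, 0.673, -0.221, 0.218]
force: [-9.7, 7.5, 30.2]
finger_gap: 0.035
```

servo_tool --plan '[{"hand": 1.0,"x": 0.0,"y": 0.002,"z": 0.0,"ax": 0.0,"ay": 0.0,"az": 0.0}]'

```text
t: 16.32
tcp_pos: [0.5304, -0.3129, 0.1282]
ee_rot: [-0.672, 0.673, -0.221, 0.218]
force: [-3.1, 1.8, 3.8]
finger_gap: 0.035
```

servo_tool --plan '[{"hand": 1.0,"x": 0.0,"y": 0.002,"z": 0.0,"ax": 0.0,"ay": 0.0,"az": 0.0}]'

```text
t: 16.4
tcp_pos: [0.5304, -0.3128, 0.1282]
ee_rot: [-0.671, 0.673, -0.221, 0.218]
force: [-3.0, 3.4, 5.0]
finger_gap: 0.0348
```

Run:
```python
from h import *
go(v2w([0,.03,.126]),VY,step=.03);level()
```

```text
t 16.4 tcp [ 0.5304 -0.3128  0.1282] yaw -36.18 down [-4.2e-03 -7.0e-04 -1.0e+00] F [-3.   3.4  5. ] gap 0.0348 v [-0.0005  0.027   0.1282]
dyaw 0.28 D [ 0.0022  0.0021 -0.0022] rows 1 ay/row -0.278
0 [np.float64(0.0005), np.float64(0.0022), np.float64(0.003)]
level ax,az deg: 0.17 -0.17
```

servo_tool --plan '[{"hand": 1.0,"x": 0.0,"y": 0.004,"z": 0.0,"ax": 0.0,"ay": 0.0,"az": 0.0}]'

```text
t: 16.48
tcp_pos: [0.5305, -0.3128, 0.128]
ee_rot: [-0.671, 0.673, -0.221, 0.218]
force: [-10.8, 6.4, 29.1]
finger_gap: 0.0346
```

servo_tool --plan '[{"hand": 1.0,"x": 0.0,"y": -0.01,"z": 0.0,"ax": 0.0,"ay": 0.0,"az": 0.0},{"hand": 1.0,"x": 0.0,"y": -0.02,"z": -0.01,"ax": 0.0,"ay": 0.0,"az": 0.0},{"hand": 1.0,"x": 0.0,"y": -0.01,"z": -0.03,"ax": 0.0,"ay": 0.0,"az": 0.0},{"hand": 1.0,"x": 0.0,"y": 0.0,"z": -0.04,"ax": 0.0,"ay": 0.0,"az": 0.0},{"hand": 1.0,"x": 0.0,"y": 0.0,"z": -0.04,"ax": 0.0,"ay": 0.0,"az": 0.0},{"hand": 1.0,"x": 0.0,"y": 0.0,"z": -0.03,"ax": 0.0,"ay": 0.0,"az": 0.0},{"hand": 1.0,"x": 0.0,"y": 0.0,"z": 0.0,"ax": 0.0,"ay": 0.0,"az": 0.0}]'

```text
t: 17.07
tcp_pos: [0.442, -0.4374, 0.1731]
ee_rot: [-0.671, 0.675, -0.216, 0.218]
force: [-0.4, -2.4, -5.0]
finger_gap: 0.0346
```

```bash
cat > blk.py <<'E'
from h import *
from plant import manip
from scipy.optimize import least_squares
import sys
go(v2w([0,-.03,.15]),VY,step=.03);level()
S=manip.snapshot("side"); crop(S,230,400,220,370,4,"pics/s_%s.png"%sys.argv[1]); pickle.dump(S,open("side_%s.pkl"%sys.argv[1],"wb"))
V=np.array([w2v(p) for p in cloud(S)[270:330,290:360].reshape(-1,3)])*1000
C=S["pixels"][270:330,290:360].reshape(-1,3)
m=(abs(V[:,0])<19)&(abs(V[:,1])<36)&(V[:,2]>84)&(V[:,2]<110)
q=V[m]; f=lambda k:k[0]+k[1]*q[:,1]-q[:,2]
r=least_squares(f,[95,0],loss="soft_l1",f_scale=1).x; print(len(q),"left z",r[0]+40*r[1],"right z",r[0]-40*r[1],np.median(abs(f(r))))
m=(V[:,2]>78)&(V[:,2]<86)&(V[:,0]>28)&(V[:,0]<50)&(abs(V[:,1])<45); print("jaw z",np.median(V[m,2]),m.sum())
E
python3 blk.py 11
```

```text
t 17.0667 tcp [ 0.442  -0.4374  0.1731] yaw -35.75 down [ 0.0014 -0.006  -1.    ] F [-0.4 -2.4 -5. ] gap 0.0346 v [ 0.001  -0.1257  0.1731]
dyaw -0.15 D [ 0.0554  0.0781 -0.0231] rows 4 ay/row 0.037
0 [np.float64(-0.0002), np.float64(0.0058), np.float64(0.0239)]
1 [np.float64(-0.0002), np.float64(0.0058), np.float64(0.0239)]
2 [np.float64(-0.0002), np.float64(0.0058), np.float64(0.0239)]
3 [np.float64(-0.0002), np.float64(0.0058), np.float64(0.0239)]
level ax,az deg: 0.24 0.27
379 left z 89.85814315627043 right z 89.86306068452323 0.5047275978978263
jaw z 81.93610256972406 298
```

View pics/s_11.png

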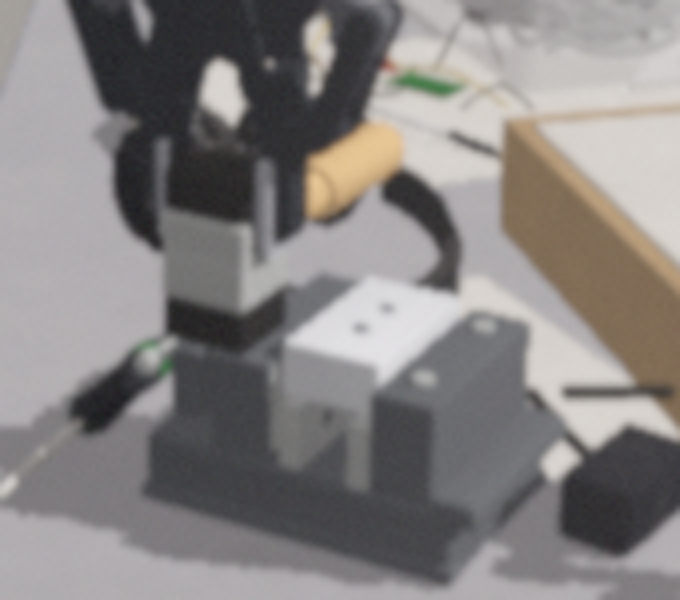

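servo_tool --plan '[{"hand": 1.0,"x": -0.001,"y": 0.0,"z": 0.03,"ax": 0.2,"ay": 0.1,"az": 0.2},{"hand": 1.0,"x": 0.0,"y": 0.0,"z": 0.03,"ax": 0.0,"ay": 0.0,"az": 0.0},{"hand": 1.0,"x": 0.0,"y": 0.015,"z": 0.025,"ax": 0.0,"ay": 0.0,"az": 0.0},{"hand": 1.0,"x": 0.0,"y": 0.01,"z": 0.005,"ax": 0.0,"ay": 0.0,"az": 0.0},{"hand": 1.0,"x": 0.0,"y": 0.0,"z": 0.0,"ax": 0.0,"ay": 0.0,"az": 0.0}]'

```text
t: 17.53
tcp_pos: [0.4966, -0.3613, 0.1471]
ee_rot: [0.673, -0.672, 0.219, -0.221]
force: [-0.3, -1.5, -4.3]
finger_gap: 0.0347
```

Run:
```python
from h import *
go(v2w([0,-.028,.13]),VY,step=.03);level()
```

```text
t 17.5333 tcp [ 0.4966 -0.3613  0.1471] yaw -36.25 down [ 4.2e-03  1.0e-04 -1.0e+00] F [-0.3 -1.5 -4.3] gap 0.0347 v [ 0.0005 -0.0321  0.1471]
dyaw 0.35 D [ 0.002   0.0036 -0.0171] rows 1 ay/row -0.347
0 [np.float64(-0.0005), np.float64(0.0171), np.float64(0.0041)]
level ax,az deg: -0.14 0.19
```

servo_tool --plan '[{"hand": 1.0,"x": 0.0,"y": 0.008,"z": 0.003,"ax": -0.1,"ay": -0.3,"az": 0.2},{"hand": 1.0,"x": 0.0,"y": 0.005,"z": 0.0,"ax": 0.0,"ay": 0.0,"az": 0.0},{"hand": 1.0,"x": 0.0,"y": 0.003,"z": 0.0,"ax": 0.0,"ay": 0.0,"az": 0.0},{"hand": 1.0,"x": 0.0,"y": 0.003,"z": 0.0,"ax": 0.0,"ay": 0.0,"az": 0.0}]'

```text
t: 17.87
tcp_pos: [0.4987, -0.359, 0.128]
ee_rot: [0.673, -0.673, 0.218, -0.218]
force: [-6.4, 7.2, 25.7]
finger_gap: 0.0348
```

servo_tool --plan '[{"hand": 1.0,"x": 0.0,"y": 0.003,"z": 0.0,"ax": 0.0,"ay": 0.0,"az": 0.0}]'

```text
t: 17.95
tcp_pos: [0.4988, -0.359, 0.128]
ee_rot: [0.673, -0.672, 0.219, -0.218]
force: [-8.8, 8.1, 27.3]
finger_gap: 0.0348
```

servo_tool --plan '[{"hand": 1.0,"x": 0.0,"y": 0.003,"z": 0.0,"ax": 0.0,"ay": 0.0,"az": 0.0}]'

```text
t: 18.03
tcp_pos: [0.4988, -0.3589, 0.1281]
ee_rot: [0.673, -0.672, 0.219, -0.218]
force: [-5.4, 5.2, 13.7]
finger_gap: 0.0347
```

Now a press at the centre for even bearing.

servo_tool --plan '[{"hand": 1.0,"x": 0.0,"y": -0.01,"z": 0.0,"ax": 0.0,"ay": 0.0,"az": 0.0},{"hand": 1.0,"x": 0.0,"y": 0.0,"z": 0.015,"ax": 0.0,"ay": 0.0,"az": 0.0},{"hand": 1.0,"x": 0.0,"y": 0.0,"z": 0.012,"ax": 0.0,"ay": 0.0,"az": 0.0},{"hand": 1.0,"x": 0.0,"y": 0.003,"z": 0.0,"ax": 0.0,"ay": 0.0,"az": 0.0},{"hand": 1.0,"x": 0.0,"y": 0.003,"z": 0.0,"ax": 0.0,"ay": 0.0,"az": 0.0}]'

```text
t: 18.45
tcp_pos: [0.5144, -0.342, 0.1361]
ee_rot: [-0.67, 0.673, -0.219, 0.223]
force: [-0.3, 0.3, -4.0]
finger_gap: 0.0349
```

Run:
```python
from h import *
go(v2w([0,0,.128]),VY,step=.03);level()
```

```text
t 18.45 tcp [ 0.5144 -0.342   0.1361] yaw -36.46 down [ 0.0035 -0.0051 -1.    ] F [-0.3  0.3 -4. ] gap 0.0349 v [ 0.0036 -0.0061  0.1361]
dyaw 0.56 D [ 0.0006  0.007  -0.0081] rows 1 ay/row -0.555
0 [np.float64(-0.0037), np.float64(0.0081), np.float64(0.006)]
level ax,az deg: 0.12 0.33
```

servo_tool --plan '[{"hand": 1.0,"x": -0.003,"y": 0.001,"z": 0.005,"ax": 0.1,"ay": -0.5,"az": 0.3},{"hand": 1.0,"x": 0.0,"y": 0.004,"z": 0.0,"ax": 0.0,"ay": 0.0,"az": 0.0},{"hand": 1.0,"x": 0.0,"y": 0.004,"z": 0.0,"ax": 0.0,"ay": 0.0,"az": 0.0},{"hand": 1.0,"x": 0.0,"y": 0.003,"z": 0.0,"ax": 0.0,"ay": 0.0,"az": 0.0}]'

```text
t: 18.78
tcp_pos: [0.5141, -0.3374, 0.128]
ee_rot: [-0.672, 0.673, -0.219, 0.218]
force: [-8.6, 4.2, 24.9]
finger_gap: 0.0347
```

servo_tool --plan '[{"hand": 1.0,"x": 0.0,"y": 0.004,"z": 0.0,"ax": 0.0,"ay": 0.0,"az": 0.0},{"hand": 1.0,"x": 0.0,"y": 0.004,"z": 0.0,"ax": 0.0,"ay": 0.0,"az": 0.0}]'

```text
t: 18.95
tcp_pos: [0.5141, -0.3373, 0.1281]
ee_rot: [-0.671, 0.674, -0.22, 0.218]
force: [-7.6, 4.6, 21.2]
finger_gap: 0.0348
```

servo_tool --plan '[{"hand": 1.0,"x": 0.0,"y": -0.01,"z": 0.0,"ax": 0.0,"ay": 0.0,"az": 0.0},{"hand": 1.0,"x": 0.0,"y": -0.03,"z": 0.0,"ax": 0.0,"ay": 0.0,"az": 0.0},{"hand": 1.0,"x": 0.0,"y": -0.035,"z": 0.0,"ax": 0.0,"ay": 0.0,"az": 0.0},{"hand": 1.0,"x": -0.01,"y": -0.02,"z": 0.02,"ax": 0.0,"ay": -2.7,"az": 0.0}]'

```text
t: 19.28
tcp_pos: [0.5115, -0.3204, 0.2202]
ee_rot: [-0.674, 0.679, -0.212, 0.2]
force: [1.1, -2.3, -3.7]
finger_gap: 0.0348
```

Run:
```python
from h import *
go([.505,.31,.21],16,step=.035);level()
```

```text
t 19.2833 tcp [ 0.5115 -0.3204  0.2202] yaw -33.89 down [-0.017  -0.0012 -0.9999] F [ 1.1 -2.3 -3.7] gap 0.0348 v [-0.0114  0.0098  0.2202]
dyaw 49.89 D [-0.0065  0.6304 -0.0102] rows 19 ay/row -2.626
0 [np.float64(-0.0188), np.float64(0.0005), np.float64(0.0273)]
1 [np.float64(-0.0175), np.float64(0.0005), np.float64(0.0282)]
2 [np.float64(-0.0162), np.float64(0.0005), np.float64(0.029)]
3 [np.float64(-0.0149), np.float64(0.0005), np.float64(0.0297)]
4 [np.float64(-0.0135), np.float64(0.0005), np.float64(0.0303)]
5 [np.float64(-0.0121), np.float64(0.0005), np.float64(0.0309)]
6 [np.float64(-0.0107), np.float64(0.0005), np.float64(0.0314)]
7 [np.float64(-0.0092), np.float64(0.0005), np.float64(0.0319)]
8 [np.float64(-0.0077), np.float64(0.0005), np.float64(0.0323)]
9 [np.float64(-0.0062), np.float64(0.0005), np.float64(0.0326)]
10 [np.float64(-0.0047), np.float64(0.0005), np.float64(0.0328)]
11 [np.float64(-0.0032), np.float64(0.0005), np.float64(0.033)]
12 [np.float64(-0.0017), np.float64(0.0005), np.float64(0.0331)]
13 [np.float64(-0.0002), np.float64(0.0005), np.float64(0.0332)]
14 [np.float64(0.0013), np.float64(0.0005), np.float64(0.0332)]
15 [np.float64(0.0028), np.float64(0.0005), np.float64(0.0331)]
16 [np.float64(0.0043), np.float64(0.0005), np.float64(0.0329)]
17 [np.float64(0.0058), np.float64(0.0005), np.float64(0.0327)]
18 [np.float64(0.0073), np.float64(0.0005), np.float64(0.0324)]
level ax,az deg: 0.6 -0.77
```

servo_tool --plan '[{"hand": 1.0,"x": -0.0188,"y": -0.001,"z": 0.0273,"ax": 0.6,"ay": -2.6,"az": -0.8},{"hand": 1.0,"x": -0.0175,"y": -0.001,"z": 0.028,"ax": 0.0,"ay": -2.6,"az": 0.0},{"hand": 1.0,"x": -0.0162,"y": -0.001,"z": 0.029,"ax": 0.0,"ay": -2.6,"az": 0.0},{"hand": 1.0,"x": -0.0149,"y": -0.001,"z": 0.03,"ax": 0.0,"ay": -2.6,"az": 0.0},{"hand": 1.0,"x": -0.0135,"y": -0.001,"z": 0.03,"ax": 0.0,"ay": -2.6,"az": 0.0},{"hand": 1.0,"x": -0.0121,"y": -0.001,"z": 0.031,"ax": 0.0,"ay": -2.6,"az": 0.0},{"hand": 1.0,"x": -0.0107,"y": -0.001,"z": 0.0315,"ax": 0.0,"ay": -2.6,"az": 0.0},{"hand": 1.0,"x": -0.0092,"y": -0.001,"z": 0.032,"ax": 0.0,"ay": -2.6,"az": 0.0},{"hand": 1.0,"x": -0.0077,"y": -0.001,"z": 0.0325,"ax": 0.0,"ay": -2.6,"az": 0.0}]'

```text
t: 20.03
tcp_pos: [0.5072, -0.0217, 0.2295]
ee_rot: [-0.701, 0.708, -0.062, 0.067]
force: [0.7, 0.1, -4.4]
finger_gap: 0.0346
```

Run:
```python
from h import *
go([.505,.31,.21],16,step=.035);level()
```

```text
t 20.0333 tcp [ 0.5072 -0.0217  0.2295] yaw -10.46 down [ 0.0072 -0.0109 -0.9999] F [ 0.7  0.1 -4.4] gap 0.0346 v [-0.1901  0.2492  0.2295]
dyaw 26.46 D [-0.0022  0.3317 -0.0195] rows 10 ay/row -2.646
0 [np.float64(-0.0062), np.float64(0.0019), np.float64(0.0326)]
1 [np.float64(-0.0047), np.float64(0.0019), np.float64(0.0328)]
2 [np.float64(-0.0032), np.float64(0.0019), np.float64(0.033)]
3 [np.float64(-0.0017), np.float64(0.0019), np.float64(0.0331)]
4 [np.float64(-0.0001), np.float64(0.0019), np.float64(0.0332)]
5 [np.float64(0.0014), np.float64(0.0019), np.float64(0.0331)]
6 [np.float64(0.0029), np.float64(0.0019), np.float64(0.033)]
7 [np.float64(0.0044), np.float64(0.0019), np.float64(0.0329)]
8 [np.float64(0.006), np.float64(0.0019), np.float64(0.0326)]
9 [np.float64(0.0075), np.float64(0.0019), np.float64(0.0323)]
level ax,az deg: 0.54 0.52
```

servo_tool --plan '[{"hand": 1.0,"x": -0.0062,"y": 0.002,"z": 0.0325,"ax": 0.5,"ay": -2.6,"az": 0.5},{"hand": 1.0,"x": -0.0047,"y": 0.002,"z": 0.033,"ax": 0.0,"ay": -2.6,"az": 0.0},{"hand": 1.0,"x": -0.0032,"y": 0.002,"z": 0.033,"ax": 0.0,"ay": -2.6,"az": 0.0},{"hand": 1.0,"x": -0.0017,"y": 0.002,"z": 0.033,"ax": 0.0,"ay": -2.6,"az": 0.0},{"hand": 1.0,"x": 0.0,"y": 0.002,"z": 0.033,"ax": 0.0,"ay": -2.6,"az": 0.0},{"hand": 1.0,"x": 0.0014,"y": 0.002,"z": 0.033,"ax": 0.0,"ay": -2.6,"az": 0.0},{"hand": 1.0,"x": 0.0029,"y": 0.002,"z": 0.033,"ax": 0.0,"ay": -2.6,"az": 0.0},{"hand": 1.0,"x": 0.0044,"y": 0.002,"z": 0.033,"ax": 0.0,"ay": -2.6,"az": 0.0},{"hand": 1.0,"x": 0.0,"y": 0.0,"z": 0.015,"ax": 0.0,"ay": -2.6,"az": 0.0},{"hand": 1.0,"x": 0.0,"y": 0.0,"z": 0.0,"ax": 0.0,"ay": 0.0,"az": 0.0}]'

```text
t: 20.87
tcp_pos: [0.4972, 0.2728, 0.2074]
ee_rot: [-0.702, 0.702, 0.087, -0.09]
force: [-0.7, 0.5, -3.5]
finger_gap: 0.0348
```

Run:
```python
from h import *
go([.507,.315,.10],16,step=.035);level()
```

```text
t 20.8667 tcp [0.4972 0.2728 0.2074] yaw 14.33 down [-3.9e-03 -6.0e-04 -1.0e+00] F [-0.7  0.5 -3.5] gap 0.0348 v [-0.3708  0.4819  0.2074]
dyaw 1.67 D [ 0.0098  0.0422 -0.1074] rows 4 ay/row -0.417
0 [np.float64(0.005), np.float64(0.0269), np.float64(0.0096)]
1 [np.float64(0.0051), np.float64(0.0269), np.float64(0.0096)]
2 [np.float64(0.0051), np.float64(0.0269), np.float64(0.0095)]
3 [np.float64(0.0052), np.float64(0.0269), np.float64(0.0095)]
level ax,az deg: -0.02 -0.23
```

servo_tool --plan '[{"hand": 1.0,"x": 0.005,"y": 0.02,"z": 0.01,"ax": 0.0,"ay": -0.5,"az": -0.2},{"hand": 1.0,"x": 0.005,"y": 0.027,"z": 0.01,"ax": 0.0,"ay": -0.5,"az": 0.0},{"hand": 1.0,"x": 0.005,"y": 0.027,"z": 0.01,"ax": 0.0,"ay": -0.5,"az": 0.0},{"hand": 1.0,"x": 0.004,"y": 0.02,"z": 0.008,"ax": 0.0,"ay": -0.2,"az": 0.0},{"hand": 1.0,"x": 0.0,"y": 0.01,"z": 0.0,"ax": 0.0,"ay": 0.0,"az": 0.0}]'

```text
t: 21.28
tcp_pos: [0.511, 0.3107, 0.1009]
ee_rot: [-0.699, 0.702, 0.099, -0.094]
force: [-1.2, 0.6, -3.8]
finger_gap: 0.035
```

Run:
```python
from h import *
go([.507,.318,.04],16,step=.035);level()
```

```text
t 21.2833 tcp [0.511  0.3107 0.1009] yaw 15.66 down [ 0.007  -0.0028 -1.    ] F [-1.2  0.6 -3.8] gap 0.035 v [-0.3819  0.5207  0.1009]
dyaw 0.34 D [-0.004   0.0073 -0.0609] rows 2 ay/row -0.17
0 [np.float64(-0.0009), np.float64(0.0305), np.float64(0.0041)]
1 [np.float64(-0.0009), np.float64(0.0305), np.float64(0.0041)]
level ax,az deg: 0.26 0.34
```

servo_tool --plan '[{"hand": 1.0,"x": -0.001,"y": 0.015,"z": 0.004,"ax": 0.3,"ay": -0.3,"az": 0.4},{"hand": 1.0,"x": -0.001,"y": 0.02,"z": 0.004,"ax": 0.0,"ay": 0.0,"az": 0.0},{"hand": 1.0,"x": 0.0,"y": 0.01,"z": 0.0,"ax": 0.0,"ay": 0.0,"az": 0.0},{"hand": 1.0,"x": 0.0,"y": 0.003,"z": 0.0,"ax": 0.0,"ay": 0.0,"az": 0.0}]'

```text
t: 21.62
tcp_pos: [0.5089, 0.3094, 0.0482]
ee_rot: [-0.698, 0.703, 0.094, -0.097]
force: [1.5, -0.7, -4.6]
finger_gap: 0.0348
```

Run:
```python
from h import *
go([.507,.318,.038],16,step=.035);level()
```

```text
t 21.6167 tcp [0.5089 0.3094 0.0482] yaw 15.48 down [-0.0039 -0.0079 -1.    ] F [ 1.5 -0.7 -4.6] gap 0.0348 v [-0.3828  0.5185  0.0482]
dyaw 0.52 D [-0.0019  0.0086 -0.0102] rows 1 ay/row -0.519
0 [np.float64(0.0004), np.float64(0.0102), np.float64(0.0088)]
level ax,az deg: 0.38 -0.34
```

servo_tool --plan '[{"hand": 1.0,"x": 0.0,"y": 0.001,"z": 0.006,"ax": 0.4,"ay": -0.4,"az": -0.3},{"hand": 1.0,"x": 0.0,"y": 0.003,"z": 0.002,"ax": 0.0,"ay": 0.0,"az": 0.0},{"hand": 1.0,"x": 0.0,"y": 0.003,"z": 0.0,"ax": 0.0,"ay": 0.0,"az": 0.0}]'

```text
t: 21.87
tcp_pos: [0.5088, 0.3151, 0.0421]
ee_rot: [-0.7, 0.701, 0.097, -0.096]
force: [-0.7, -0.1, -2.9]
finger_gap: 0.0349
```

Run:
```python
from h import *
go([.507,.318,.038],16,step=.035);level()
```

```text
t 21.8667 tcp [0.5088 0.3151 0.0421] yaw 15.67 down [ 1.8e-03 -1.0e-04 -1.0e+00] F [-0.7 -0.1 -2.9] gap 0.0349 v [-0.3863  0.523   0.0421]
dyaw 0.33 D [-0.0018  0.0029 -0.0041] rows 1 ay/row -0.327
0 [np.float64(-0.0009), np.float64(0.0041), np.float64(0.0033)]
level ax,az deg: 0.04 0.1
```

servo_tool --plan '[{"hand": 1.0,"x": 0.0,"y": 0.002,"z": 0.0,"ax": 0.0,"ay": 0.0,"az": 0.0}]'

```text
t: 21.95
tcp_pos: [0.5093, 0.3153, 0.0407]
ee_rot: [0.701, -0.701, -0.097, 0.095]
force: [0.7, 0.4, -4.3]
finger_gap: 0.0344
```

servo_tool --plan '[{"hand": 1.0,"x": 0.0,"y": 0.002,"z": 0.0,"ax": 0.0,"ay": 0.0,"az": 0.0}]'

```text
t: 22.03
tcp_pos: [0.5098, 0.3155, 0.0393]
ee_rot: [0.701, -0.7, -0.098, 0.095]
force: [0.1, -0.0, -3.6]
finger_gap: 0.0348
```

servo_tool --plan '[{"hand": 1.0,"x": 0.0,"y": 0.002,"z": 0.0,"ax": 0.0,"ay": 0.0,"az": 0.0}]'

```text
t: 22.12
tcp_pos: [0.5102, 0.3157, 0.038]
ee_rot: [0.701, -0.7, -0.098, 0.094]
force: [-6.1, -3.4, 14.8]
finger_gap: 0.0347
```

servo_tool --plan '[{"hand": 1.0,"x": 0.0,"y": 0.001,"z": 0.0,"ax": 0.0,"ay": 0.0,"az": 0.0}]'

```text
t: 22.2
tcp_pos: [0.5101, 0.3157, 0.0381]
ee_rot: [-0.7, 0.701, 0.098, -0.094]
force: [-2.6, -3.2, 7.0]
finger_gap: 0.0346
```

servo_tool --plan '[{"hand": 0.0,"x": 0.0,"y": 0.0,"z": 0.0,"ax": 0.0,"ay": 0.0,"az": 0.0},{"hand": 0.0,"x": 0.0,"y": 0.0,"z": 0.0,"ax": 0.0,"ay": 0.0,"az": 0.0},{"hand": 0.0,"x": 0.0,"y": 0.0,"z": 0.0,"ax": 0.0,"ay": 0.0,"az": 0.0},{"hand": 0.0,"x": 0.0,"y": 0.0,"z": 0.0,"ax": 0.0,"ay": 0.0,"az": 0.0},{"hand": 0.0,"x": 0.0,"y": 0.0,"z": 0.0,"ax": 0.0,"ay": 0.0,"az": 0.0},{"hand": 0.0,"x": 0.0,"y": 0.0,"z": 0.0,"ax": 0.0,"ay": 0.0,"az": 0.0}]'

```text
t: 22.7
tcp_pos: [0.5128, 0.3185, 0.0412]
ee_rot: [0.702, -0.699, -0.101, 0.092]
force: [-0.0, 0.3, -0.0]
finger_gap: 0.0855
```

servo_tool --plan '[{"hand": 0.0,"x": 0.0,"y": -0.02,"z": 0.0,"ax": 0.0,"ay": 0.0,"az": 0.0},{"hand": 0.0,"x": 0.0,"y": -0.03,"z": 0.0,"ax": 0.0,"ay": 0.0,"az": 0.0},{"hand": 0.0,"x": 0.0,"y": -0.04,"z": 0.0,"ax": 0.0,"ay": 0.0,"az": 0.0},{"hand": 0.0,"x": 0.0,"y": -0.04,"z": 0.0,"ax": 0.0,"ay": 0.0,"az": 0.0},{"hand": 0.0,"x": 0.0,"y": -0.04,"z": 0.0,"ax": 0.0,"ay": 0.0,"az": 0.0},{"hand": 0.0,"x": 0.0,"y": -0.02,"z": -0.02,"ax": 0.0,"ay": 0.0,"az": 0.0},{"hand": 0.0,"x": 0.0,"y": 0.0,"z": -0.03,"ax": 0.0,"ay": 0.0,"az": 0.0},{"hand": 0.0,"x": 0.0,"y": 0.0,"z": -0.03,"ax": 0.0,"ay": 0.0,"az": 0.0},{"hand": 0.0,"x": 0.0,"y": 0.0,"z": 0.0,"ax": 0.0,"ay": 0.0,"az": 0.0}]'

```text
t: 23.45
tcp_pos: [0.532, 0.241, 0.2401]
ee_rot: [0.702, -0.699, -0.104, 0.095]
force: [0.7, -0.5, -1.1]
finger_gap: 0.0854
```

```bash
python3 blk.py 12
python3 - <<'E'
from h import *
from plant import manip
s=manip.snapshot("wrist"); cv2.imwrite("pics/w12.png",s["pixels"])
s=manip.snapshot("top"); cv2.imwrite("pics/t12.png",s["pixels"]); pickle.dump(s,open("top12.pkl","wb")); crop(s,370,465,215,310,6,"pics/t12c.png")
s=manip.snapshot("side"); crop(s,240,340,190,270,7,"pics/s12c.png")
E
```

```text
t 23.45 tcp [0.532  0.241  0.2401] yaw 16.12 down [ 0.0123  0.006  -0.9999] F [ 0.7 -0.5 -1.1] gap 0.0854 v [-0.3239  0.4765  0.2401]
dyaw -52.02 D [-0.0346 -0.6003 -0.0901] rows 21 ay/row 2.477
0 [np.float64(-0.0095), np.float64(0.0043), np.float64(-0.027)]
1 [np.float64(-0.0083), np.float64(0.0043), np.float64(-0.0274)]
2 [np.float64(-0.0072), np.float64(0.0043), np.float64(-0.0277)]
3 [np.float64(-0.0059), np.float64(0.0043), np.float64(-0.028)]
4 [np.float64(-0.0047), np.float64(0.0043), np.float64(-0.0282)]
5 [np.float64(-0.0035), np.float64(0.0043), np.float64(-0.0284)]
6 [np.float64(-0.0023), np.float64(0.0043), np.float64(-0.0285)]
7 [np.float64(-0.001), np.float64(0.0043), np.float64(-0.0286)]
8 [np.float64(0.0002), np.float64(0.0043), np.float64(-0.0286)]
9 [np.float64(0.0014), np.float64(0.0043), np.float64(-0.0286)]
10 [np.float64(0.0027), np.float64(0.0043), np.float64(-0.0285)]
11 [np.float64(0.0039), np.float64(0.0043), np.float64(-0.0284)]
12 [np.float64(0.0051), np.float64(0.0043), np.float64(-0.0282)]
13 [np.float64(0.0063), np.float64(0.0043), np.float64(-0.0279)]
14 [np.float64(0.0075), np.float64(0.0043), np.float64(-0.0276)]
15 [np.float64(0.0087), np.float64(0.0043), np.float64(-0.0273)]
16 [np.float64(0.0099), np.float64(0.0043), np.float64(-0.0269)]
17 [np.float64(0.011), np.float64(0.0043), np.float64(-0.0264)]
18 [np.float64(0.0122), np.float64(0.0043), np.float64(-0.0259)]
19 [np.float64(0.0133), np.float64(0.0043), np.float64(-0.0254)]
20 [np.float64(0.0144), np.float64(0.0043), np.float64(-0.0248)]
level ax,az deg: -0.13 0.77
378 left z 89.98019376045326 right z 89.77372856473917 0.46387270185462626
jaw z 81.91283647296547 290
```

View pics/t12.png

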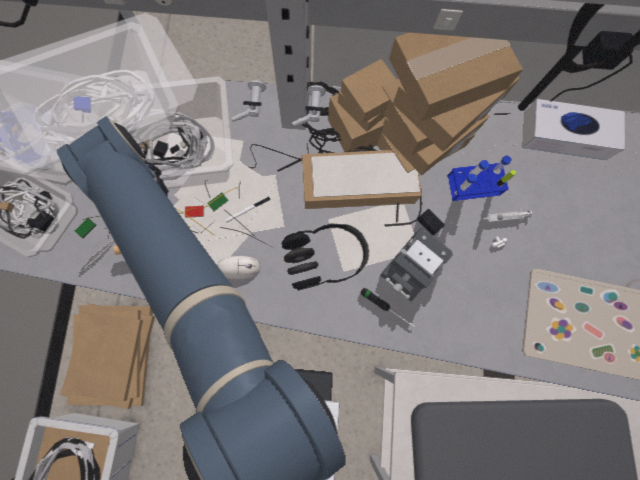

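View pics/w12.png

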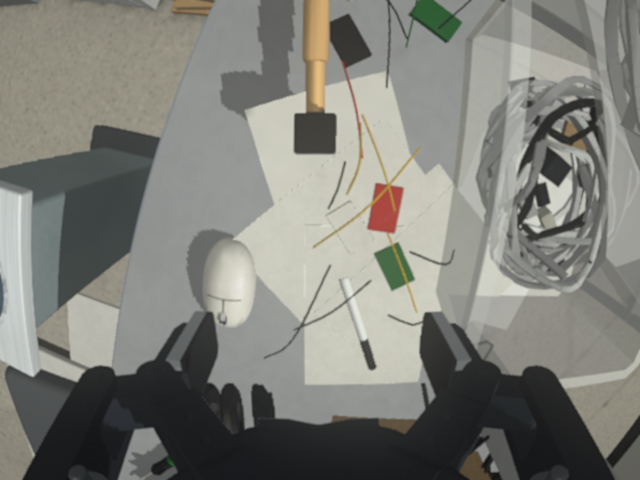

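View pics/s12c.png

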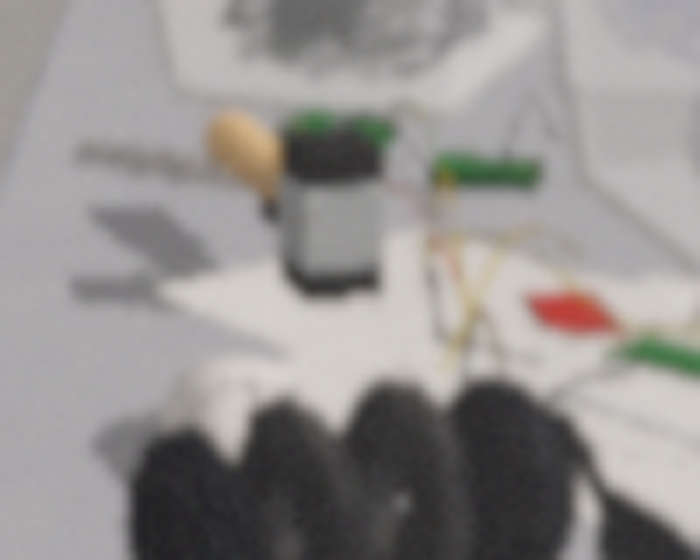

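View pics/s_12.png

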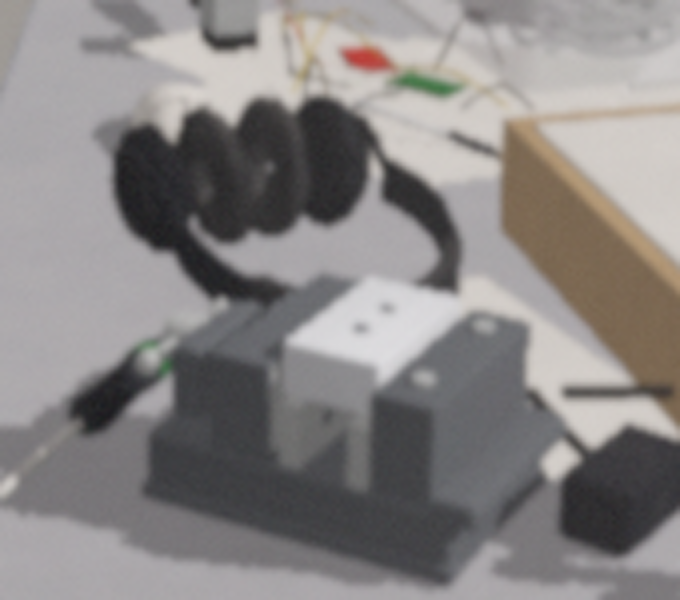

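Run:
```python
from plant import manip
print(manip.get_obs()["t"]); print(manip.sign_off())
```

```text
23.65
the job is handed in; nothing more can be done
None
```

I handed the job in at 23.65 s of the 72 s. Both parallels are back in, the block is down and level, and the mallet stands on its face where it stood. Hand-in gave no verdict.

- **Parallels:** I pushed both in with the closed fingers while the block was still raised. The push from the left sent the +x bar about 4 mm too far, so I nudged it back from the other end. The last wrist-camera measurement, taken before the taps, put the bar centres at about +1.6 mm and -0.3 mm (limit 5 mm). After the taps I could only see that the right-hand ends still look level.
- **Block:** I pressed it with the mallet at the right end, the left end, the right again and then the centre, at about 20 to 30 N. The last depth check gave 90.0 mm at the left end and 89.8 mm at the right (seated 90, limit 92). The gripper never went near the block.
- **Mallet and bystanders:** The mallet is upright about 3 mm from its starting spot, and the open gripper is clear of it. In the final pictures the mouse, power adapter and hex driver look where they started.
- **Not checked directly:** I could not measure the contact force between the block and each parallel. I infer the bars are nipped because the block stopped firmly at seated height each time I pressed.

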